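# Clear the chisel off the tool chest and hold its lid open

### The job

Somebody left a cold chisel lying on the lid of the blue tool chest. With the lid still shut, put the chisel upright in the steel tool pot and let go of it; then lift the chest's lid, which has a bar handle, and hold it in the gripper half open at 45 degrees so that I can reach in with both hands: finish while still holding it there, because it falls shut if let go. Leave the spray can, the yellow roll, the jar and the box of bolts where they are.

Things in the scene. Friction and masses are not known exactly. Their poses are not given: they have to be found in the camera images.
- chisel_center (a point): centre of the cold chisel: straight square bar 14 x 14 mm, 170 mm long, red with bare steel ends, about 0.15 to 0.3 kg. Its own x axis runs along the bar towards the blade (ends at +85 and -85 mm), z is up as it lies at the start. It lies across the lid's two rubber strips, its underside 14 mm clear of the lid, both ends free. Either end may go down into the pot
- pot: fixed round steel tool pot, open at the top, 70 mm across outside, 62 mm inside, 100 mm tall with a 6 mm floor, on a thin round foot 86 mm across; origin at the centre of its underside, z up. It will not move. It stands left or right of the chest. A bar let go in it leans against the rim, which is fine
- pot_rim (a point): centre of the pot's mouth, 100 mm above the bench
- chest: fixed blue steel tool chest, 190 mm deep (its x), 280 mm wide (its y), 120 mm tall without the lid; origin at the centre of its underside, the handle side faces its own -x. It will not move
- lid (a joint): angle of the chest's lid in rad: 0 shut, grows as the handle side rises, limit 1.9; 45 degrees is 0.785. The lid weighs about 0.6 kg and swings freely, falling shut by its own weight
- lid_hinge (a point): middle of the lid's hinge line, which runs along the chest's y axis at the rear (+x) top edge, 124.5 mm above the bench
- lid_handle (a point): middle of the lid's handle: a round steel bar 12 mm thick, 136 mm long along the chest's y axis, on two 10 mm stems at y = -65 and +65 mm, its centre 50 mm in front of the chest (free gap 44 mm), 124.5 mm above the bench when shut, free space below. It moves on an arc of 240 mm radius about the hinge; its own x axis points to the hinge
- lid_top (a point): centre of the lid's upper face (lid plate 8 mm thick, top 128.5 mm above the bench when shut). Two rubber strips stand on it, 14 mm high, 8 mm wide, 150 mm long, running along the chest's x axis at y = -25 and +25 mm
- can_center (a point): centre of a bystander to leave alone: green spray can with a paper label, 60 mm across, 160 mm tall, standing
- tape_center (a point): centre of a bystander to leave alone: yellow ring-shaped roll, 80 mm across, 25 mm tall, lying flat
- jar_center (a point): centre of a bystander to leave alone: amber jar with a black lid, 70 mm across, 90 mm tall
- boltbox_center (a point): centre of a bystander to leave alone: grey open box of bolts, 80 x 80 mm, 45 mm tall
There are look-alikes about, which are no part of the job. What is shaped like the pot but green or purple is not meant.

How it is judged:
On the way, in this order (a step that is already met when the one before it is completed fails the run):
1. the chisel stands in the pot, let go, while the lid is still shut (horizontal distance between chisel_center and pot below 0.045 m and z of chisel_center in the frame of pot between 0.05 and 0.115 m and angle between the x axis of chisel_center and the z axis of pot, either way round below 0.6 rad and contact force between chisel and the arm below 0.1 N and linear speed of chisel below 0.05 m/s and value of joint lid below 0.15 rad), for 0.3 s.
2. the fingers hold the lid open at 45 degrees (value of joint lid between 0.698 and 0.873 rad and contact force between lid and the fingers above 0.3 N), for 0.2 s.
At the end, for the whole second after the job is handed in: The chisel stands in the pot on its own (within 35 degrees of upright, its centre within 45 mm of the pot's axis and low enough to be inside, not touched by the arm), and the gripper's fingers hold the lid still at 45 degrees, give or take 5 (all of step 2 and horizontal distance between chisel_center and pot below 0.045 m and z of chisel_center in the frame of pot between 0.05 and 0.115 m and angle between the x axis of chisel_center and the z axis of pot, either way round below 0.6 rad and contact force between chisel and the arm below 0.1 N and linear speed of chisel below 0.05 m/s and velocity of joint lid between -0.1 and 0.1 rad/s); the arm keeps its last pose, push and grip.
It fails at once if a bystander (spray can, yellow roll, jar or bolt box) is moved more than 30 mm (distance of any of can_center, tape_center, jar_center, boltbox_center from where it was at the start of the episode above 0.03 m).
It also fails if it takes over 48 s, if anything falls off the work surface, if the arm or the gripper's body presses on something with over 40 N, if the wrist force passes 120 N, or if a joint passes its speed limit or range.

### The arm

A 6-joint arm with a two-finger parallel gripper is mounted at the origin on the work surface. World frame = base frame: x ahead of the robot, y to its left, z up, the work surface at z = 0. Lengths are in m, angles in rad, forces in N, time in s.
With the tool pointing down it reaches from about 0.375 to 0.9 m from the base axis. Payload 3.1 kg.
Tool frame: the origin (TCP) lies on the centre line of the jaws, within the pads' length; the fingertips stand 17 mm ahead of it and the grasp point (between the pads) lies 2 mm behind it; y points along the fingers, z is the direction in which the jaws open and shut, and the axes are right-handed (so a half turn about y gives the same grasp; the last joint's range is limited). The gripper opens to 85 mm and grips with 20 to 120 N. Pads are 22 mm wide; open, the fingers measure 114 mm over their backs; the gripper's body (76 mm by 85 mm) begins 54 mm behind the grasp point. The pads swing forward as they close: fully open they stand 13 mm farther back than shut.
Start: joints at [1.099, 0.527, 1.433, -0, 1.181, -0.178], TCP at [0.18, 0.598, 0.248] pointing down, gripper open.
Joint ranges: [-3.08, 3.08], [-0.75, 2.2], [0.22, 2.44], [-1.43, 4.57], [0, 2.65], [-2.85, 2.85]. Speed limits (rad/s): [2.79, 2.79, 3.14, 3.14, 3.14, 3.14].

### API

Orientations are given as a unit quaternion [x, y, z, w].
In Python, from station import manip gives the robot as it stands.
- The arm moves only by the shell command python3 -m handwheel 'ROWS' [FORCE]. ROWS is JSON, one flat list of numbers, 7 for each row, row after row: the shift along the tool's x, y, z in cm, then the turn, a rotation vector about the tool's x, y, z in rad, then the finger opening in cm, from 0 to 8.54. A call has 1 to 10 rows; each row is the pose to reach, as a shift and turn from the pose commanded when the call began, along the tool's axes at that moment; what a row does not reach only later rows make up. A row lasts 1/12 s, in which the tool goes at most 41.7 mm and 7.16 degrees, less where a joint would pass 70% of its speed; a pose out of reach is approached as far as the arm can. A call with a gripper value outside its range is refused whole. The fingers move at their own pace and stop on an object; FORCE is the grip in N (left out, the last holds). Time passes only in rows, so rows that repeat a pose let the fingers close. It gives the time, the measured TCP pose, the force and the opening at its end, in the units of the state.
- manip.sense(): the state, without advancing time (a new reading comes with each control period).
- manip.snapshot(name): name is "side" or "top"; returns a dict with "frame" (384x512x3 uint8, red, green, blue), "depth" (384x512 float32, m along the optical axis (not along the pixel's ray), 0 where there is no reading), "camera_matrix" (3x3 intrinsics, pixels), "rvec" (rotation vector, rad) and "tvec" (3), from world to camera coordinates, as OpenCV has them. Camera axes: x right, y down, z forward; pixel columns grow to the right and rows downward; lengths in m; the calibration is good to about 2 mm. A picture is of the moment at which its call begins.
- manip.sign_off(): hands the job in, once; it reports no verdict.
The state is a dict: "t": time; "q": joint angles; "qd": joint speeds; "tau": joint torques, N m; "tcp_pos": TCP position; "tool_rot": TCP orientation; "force": force on the tool from outside, world axes, zero at the start; "ft_torque": the same for the moment, N m; "finger_gap": opening from 0.0 (shut) to 1.0 (fully open).
Only numpy, scipy, OpenCV 4.12 (cv2) and the standard library are available. Lean on these libraries where they do the work, as an engineer would, in place of code of your own. Each camera call takes 0.05 s, during which the arm holds its last target.

## Working session

There is one attempt and no reset: what is moved stays moved. The work goes in short steps, Python scripts to look and compute and a shell command to move; the robot and the scene stay as the last step left them, time stands still between calls to the robot, and variables do not carry over. Pictures are saved under pics/ and viewed, and the job is handed in when it is done.

```bash
ls; mkdir -p pics; cat > h.py <<'E'
import numpy as np, cv2
from station import manip
from scipy.spatial.transform import Rotation as R
def snap(n,tag):
    s=manip.snapshot(n); cv2.imwrite(f'pics/{tag}.png',s['frame'][:,:,::-1]); np.savez(f'{tag}.npz',**s); return s
def world(s):
    d=s['depth'];K=s['camera_matrix'];u,v=np.meshgrid(np.arange(512),np.arange(384))
    p=np.stack([(u-K[0,2])/K[0,0]*d,(v-K[1,2])/K[1,1]*d,d],-1)
    Rm=cv2.Rodrigues(np.array(s['rvec'],float))[0]
    return (p-np.array(s['tvec']).ravel())@Rm
E
python3 - <<'E'
from h import *
print(manip.sense())
for n in('side','top'):
    s=snap(n,n+'0'); print(n,s['camera_matrix'],s['rvec'],s['tvec'])
E
```

```text
pics
{'t': 0.0, 'q': array([ 1.09952271e+00,  5.28495945e-01,  1.43390253e+00, -5.64555955e-05,
        1.18140247e+00, -1.78524356e-01]), 'qd': array([-3.85012244e-04,  9.61484830e-04,  2.40012503e-03,  4.78184358e-05,
        6.02465452e-04, -1.17085837e-03]), 'tau': array([-7.24086967e-04, -4.42343009e+01, -1.78023666e+01, -3.77114484e-04,
        8.43956019e-03,  1.35152263e-05]), 'tcp_pos': array([0.18005104, 0.5977894 , 0.24731522]), 'tool_rot': array([ 0.7002917 , -0.10335745,  0.10289398, -0.69880011]), 'force': array([ 0.05795096,  0.49822738, -0.10503328]), 'ft_torque': array([ 0.03208043, -0.00859389, -0.03249088]), 'finger_gap': 0.9985467675550086}
side [[381.54796122   0.         258.78525343]
 [  0.         381.54796122 198.01535203]
 [  0.           0.           1.        ]] [ 0.14149928 -2.91264383  1.10306925] [0.50917667 0.14918117 1.04250593]
top [[395.54972315   0.         257.98381438]
 [  0.         395.54972315 185.35626969]
 [  0.           0.           1.        ]] [ 2.15910152 -2.19267068  0.0531354 ] [-0.03389705  0.52728331  1.11739349]
```

View pics/side0.png

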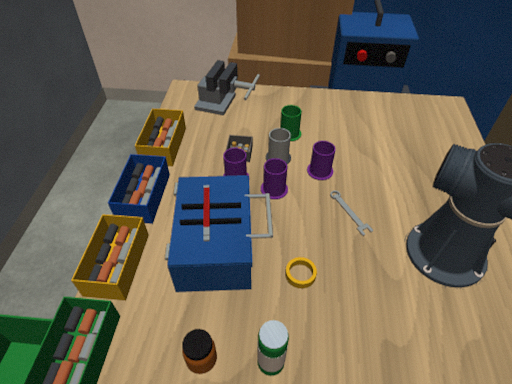

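View pics/top0.png

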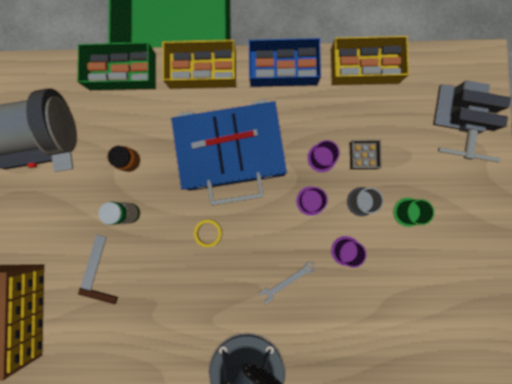

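The side view shows the chest at about (212,230), the chisel at (207,212), the steel pot at (279,147), the can at (272,345), the jar at (200,350), the roll at (300,272) and the bolt box at (240,147). The top view has the steel pot at about (364,200) between the purple and green look-alikes, the chisel at (224,139) and the handle at (236,198). Next I measure positions.

```bash
python3 - <<'E'
from h import *
for n in('top','side'):
    s=np.load(n+'0.npz'); W=world(s); f=s['frame'].astype(int); 
    Rm=cv2.Rodrigues(s['rvec'])[0]; print(n,'cam',-Rm.T@s['tvec'])
    for p in [(0,0,0),(.18,.6,.25),(.7,0,0)]:
        print(p,cv2.projectPoints(np.array([p],float),s['rvec'],s['tvec'],s['camera_matrix'],None)[0].ravel())
    hsv=cv2.cvtColor(s['frame'],cv2.COLOR_RGB2HSV); H,S,V=hsv[...,0].astype(int),hsv[...,1],hsv[...,2]
    z=W[...,2]
    ok=s['depth']>0
    ws=(abs(W[...,0]-.6)<.5)&ok
    # chest top
    m=ws&(H>100)&(H<125)&(S>120)&(abs(z-.1285)<.006)
    n_,l,st,c=cv2.connectedComponentsWithStats(m.astype(np.uint8)); i=1+np.argmax(st[1:,4]); m=l==i
    pts=W[m]; rect=cv2.minAreaRect(pts[:,:2].astype(np.float32)); print('lid',rect,np.median(pts[:,2]),len(pts))
    m=ws&((H<6)|(H>174))&(S>150)&(z>.13)&(z<.17)
    pts=W[m]; print('red',pts.mean(0),cv2.minAreaRect(pts[:,:2].astype(np.float32)),np.percentile(pts[:,2],[5,50,95]),len(pts))
    for nm,(u,v) in dict(top=dict(pot=(364,195),can=(113,212),tape=(208,222),jar=(122,157),box=(365,155),handle=(236,199)),side=dict(pot=(279,137),can=(272,328),tape=(300,260),jar=(198,338),box=(240,147),handle=(269,215)))[n].items():
        print(nm,(u,v),W[v,u].round(3))
    # gray pot rim: low saturation, z near .1
    m=ws&(S<60)&(abs(z-.1)<.006)
    n_,l,st,c=cv2.connectedComponentsWithStats(m.astype(np.uint8))
    for i in range(1,n_):
        if st[i,4]>25: pts=W[l==i]; print('rim?',st[i],cv2.minEnclosingCircle(pts[:,:2].astype(np.float32)))
    m=ws&(S<70)&(abs(z-.128)<.008)
    n_,l,st,c=cv2.connectedComponentsWithStats(m.astype(np.uint8),connectivity=8)
    for i in range(1,n_):
        if st[i,4]>15: pts=W[l==i]; print('bar?',st[i],pts.min(0).round(3),pts.max(0).round(3),cv2.minAreaRect(pts[:,:2].astype(np.float32)))
E
```

```text
top cam [ 0.44759389 -0.06496667  1.15029734]
(0, 0, 0) [245.98448835 372.01098864]
(0.18, 0.6, 0.25) [-26.32603749 336.04025983]
(0.7, 0, 0) [242.99971672 127.37544256]
lid ((0.6262539029121399, 0.03226776421070099), (0.19076092541217804, 0.2739356756210327), 7.960610866546631) 0.12917643374623036 6595
red [0.63944844 0.02684888 0.15699511] ((0.6420871019363403, 0.027471452951431274), (0.01775166392326355, 0.12024900317192078), 10.853715896606445) [0.15345701 0.15720282 0.16018087] 210
pot (364, 195) [ 0.495 -0.347  0.003]
can (113, 212) [0.455 0.322 0.158]
tape (208, 222) [0.424 0.101 0.029]
jar (122, 157) [0.605 0.325 0.09 ]
box (365, 155) [ 0.608 -0.348  0.027]
handle (236, 199) [0.484 0.013 0.129]
rim? [452  94  15  15  41] ((0.7370333671569824, -0.5861151814460754), 0.023564685136079788)
rim? [ 51 100  22  72 387] ((0.6651321649551392, 0.49536997079849243), 0.09727916121482849)
rim? [449 113  20  20  53] ((0.6792008280754089, -0.580673098564148), 0.033375684171915054)
rim? [356 188  27  26 137] ((0.47600674629211426, -0.33669498562812805), 0.03508121520280838)
bar? [ 44  91  22
[... 2758 characters left out ...]
 18  20  67] [ 0.658 -0.664  0.12 ] [ 0.707 -0.549  0.136] ((0.6720072031021118, -0.6043397784233093), (0.11901581287384033, 0.02744147554039955), 65.67399597167969)
bar? [173 183   5  13  36] [ 0.737 -0.067  0.12 ] [ 0.747 -0.027  0.128] ((0.7418485283851624, -0.04717113822698593), (0.008351702243089676, 0.03964656591415405), 5.5243425369262695)
bar? [245 194  28  45 326] [ 0.473 -0.051  0.12 ] [0.553 0.093 0.133] ((0.5123982429504395, 0.02068929374217987), (0.06367740035057068, 0.14079061150550842), 7.7835845947265625)
bar? [165 244   5  16  53] [0.708 0.129 0.122] [0.72  0.17  0.129] ((0.713607132434845, 0.14976707100868225), (0.008223915472626686, 0.04054257273674011), 8.926301002502441)
```

```bash
python3 - <<'E'
from h import *
for n in('top','side'):
    s=np.load(n+'0.npz');W=world(s);hsv=cv2.cvtColor(s['frame'],cv2.COLOR_RGB2HSV); H,S,V=[hsv[...,i].astype(int) for i in range(3)]
    Rm=cv2.Rodrigues(s['rvec'])[0];C=-Rm.T@s['tvec']
    def onplane(uv,z):
        r=cv2.undistortPoints(np.array(uv,float).reshape(-1,1,2),s['camera_matrix'],None)[:,0]
        d=np.c_[r,np.ones(len(r))]@Rm; return C+d*((z-C[2])/d[:,2])[:,None]
    lid=(abs(W[...,0]-.63)<.13)&(abs(W[...,1]-.034)<.16)
    red=lid&((H<8)|(H>172))&(S>130)
    st=lid&(S<90)&(V>100)&(W[...,2]>.135)
    for nm,m in(('red',red),('steel',st),('all',red|st)):
        n_,l,stt,c=cv2.connectedComponentsWithStats(m.astype(np.uint8),connectivity=8)
        for i in range(1,n_):
            if stt[i,4]>10: 
                v,u=np.nonzero(l==i); p=onplane(np.c_[u,v],.153)[:,:2]
                mu=p.mean(0);w,V_=np.linalg.eigh(np.cov((p-mu).T));a=V_[:,1]*np.sign(-V_[1,1]);t=(p-mu)@a
                print(n,nm,stt[i],mu.round(4),a.round(3),'ends',(mu+a*t.min()).round(4),(mu+a*t.max()).round(4),'mid',(mu+a*(t.max()+t.min())/2).round(4),'len',np.ptp(t).round(4))
E
```

```text
top red [206 131  48  14 230] [0.6401 0.0274] [ 0.187 -0.982] ends [0.6287 0.0871] [ 0.6515 -0.0329] mid [0.6401 0.0271] len 0.1222
top steel [253 130   4   6  17] [ 0.653  -0.0382] [-0.955 -0.296] ends [ 0.6598 -0.0361] [ 0.6457 -0.0405] mid [ 0.6528 -0.0383] len 0.0147
top steel [191 140  15   9  84] [0.6251 0.1065] [ 0.168 -0.986] ends [0.622  0.1247] [0.6281 0.089 ] mid [0.6251 0.1069] len 0.0362
top all [191 130  66  19 331] [0.6369 0.0441] [ 0.187 -0.982] ends [0.6217 0.1246] [ 0.6533 -0.0418] mid [0.6375 0.0414] len 0.1694
side red [203 188   7  39 217] [0.6407 0.0324] [ 0.184 -0.983] ends [0.63   0.0893] [ 0.6528 -0.0325] mid [0.6414 0.0284] len 0.1239
side steel [203 186   6   2  11] [ 0.6556 -0.0373] [-0.986 -0.165] ends [ 0.6614 -0.0363] [ 0.6487 -0.0384] mid [ 0.6551 -0.0373] len 0.0129
side steel [203 226   7  15  93] [0.6265 0.1094] [ 0.208 -0.978] ends [0.6224 0.1289] [0.6309 0.0885] mid [0.6267 0.1087] len 0.0412
side all [203 186   7  55 321] [0.6371 0.0524] [ 0.185 -0.983] ends [0.6227 0.1289] [ 0.6544 -0.0396] mid [0.6385 0.0446] len 0.1715
```

```bash
python3 - <<'E'
import cv2
for n,(x,y,w,h) in dict(top=(160,90,180,130),side=(160,110,180,170)).items():
    f=cv2.imread(f'pics/{n}0.png')[y:y+h,x:x+w]; cv2.imwrite(f'pics/{n}0c.png',cv2.resize(f,None,fx=3.4,fy=3.4,interpolation=cv2.INTER_CUBIC))
E
```

```text
(no output)
```

View pics/top0c.png

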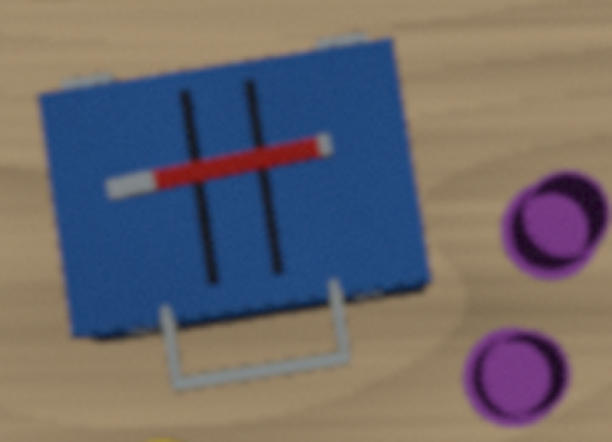

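The enlarged top view shows the chisel's long steel end at (130,187) left and its short end at (325,145). Both cameras agree on centre (0.638, 0.043), length 170 mm and yaw −79°. I'll grasp it 58 mm from centre towards the −y end, outside the strips.

```bash
cat >> h.py <<'E'
import json,os
def log():
    s=manip.sense()
    with open('log.jsonl','a') as f: f.write(json.dumps({k:np.array(s[k]).tolist() for k in('t','q','tcp_pos','tool_rot','force','finger_gap')})+'\n')
    return s
def rel(pos,Rt):
    """shift cm and rotvec in tool axes from current measured pose"""
    s=log(); R0=R.from_quat(s['tool_rot'])
    d=R0.inv().apply(np.array(pos)-s['tcp_pos'])*100; w=(R0.inv()*Rt).as_rotvec()
    print('t',s['t'],'gap',s['finger_gap'],'F',np.round(s['force'],2)); print('tcp',s['tcp_pos'].round(4),'y',R0.as_matrix()[:,1].round(3),'z',R0.as_matrix()[:,2].round(3),'q',s['q'].round(3)); print('shift',d.round(2),'rot',w.round(3),'deg',np.degrees(np.linalg.norm(w)).round(1))
def frame(y,z):
    y=np.array(y,float);y/=np.linalg.norm(y);z=np.array(z,float);z-=y*(y@z);z/=np.linalg.norm(z)
    return R.from_matrix(np.c_[np.cross(y,z),y,z])
E
python3 - <<'E'
from h import *
print(R.from_quat(manip.sense()['tool_rot']).as_matrix().round(3))
for sg in(1,-1): rel([.649,-.014,.25],frame([0,0,-1],np.array([.982,.187,0])*sg))
E
```

```text
[[ 0.957 -0.001  0.289]
 [-0.289 -0.002  0.957]
 [-0.    -1.    -0.002]]
t 0.1 gap 0.9992692034991625 F [ 0.04  0.1  -0.24]
tcp [0.1801 0.5979 0.2474] y [-0.001 -0.002 -1.   ] z [ 0.289  0.957 -0.002] q [ 1.099  0.528  1.434 -0.     1.181 -0.178]
shift [ 62.55  -0.19 -45.05] rot [2.00e-03 1.09e+00 1.00e-03] deg 62.4
t 0.1 gap 0.9992692034991625 F [ 0.04  0.1  -0.24]
tcp [0.1801 0.5979 0.2474] y [-0.001 -0.002 -1.   ] z [ 0.289  0.957 -0.002] q [ 1.099  0.528  1.434 -0.     1.181 -0.178]
shift [ 62.55  -0.19 -45.05] rot [ 1.000e-03 -2.052e+00 -2.000e-03] deg 117.6
```

```bash
python3 -m handwheel '[62.5,-1,-45,0,1.09,0,6, 62.5,-1,-45,0,1.09,0,6, 62.5,-1,-45,0,1.09,0,6, 62.5,-1,-45,0,1.09,0,6, 62.5,-1,-45,0,1.09,0,6, 62.5,-1,-45,0,1.09,0,6, 62.5,-1,-45,0,1.09,0,6, 62.5,-1,-45,0,1.09,0,6, 62.5,-1,-45,0,1.09,0,6, 62.5,-1,-45,0,1.09,0,6]' 100; python3 - <<'E'
from h import *
rel([.649,-.014,.25],frame([0,0,-1],np.array([.982,.187,0])))
E
```

```text
t: 0.93
tcp_pos: [0.4344, 0.2658, 0.2535]
tool_rot: [0.544, -0.452, 0.452, -0.544]
force: [1.0, 0.2, -0.9]
finger_gap: 0.7
t 0.9333 gap 0.7003612631010436 F [ 1.04  0.24 -0.94]
tcp [0.4344 0.2658 0.2535] y [-0.001 -0.    -1.   ] z [ 0.983  0.184 -0.001] q [0.329 0.366 1.712 0.    1.064 0.145]
shift [31.45  0.34 15.95] rot [ 0.001 -0.003  0.   ] deg 0.2
```

```bash
python3 -m handwheel '[31.4,0.3,16,0,0,0,5, 31.4,0.3,16,0,0,0,5, 31.4,0.3,16,0,0,0,5, 31.4,0.3,16,0,0,0,5, 31.4,0.3,16,0,0,0,5, 31.4,0.3,16,0,0,0,5, 31.4,0.3,16,0,0,0,5, 31.4,0.3,16,0,0,0,5, 31.4,0.3,16,0,0,0,5, 31.4,0.3,16,0,0,0,5]'; python3 - <<'E'
from h import *
rel([.649,-.014,.20],frame([0,0,-1],np.array([.982,.187,0])))
E
```

```text
t: 1.77
tcp_pos: [0.6525, -0.0157, 0.2498]
tool_rot: [0.544, -0.451, 0.453, -0.544]
force: [-0.0, -0.6, 0.0]
finger_gap: 0.584
t 1.7667 gap 0.5836527358123808 F [-0.01 -0.62  0.05]
tcp [ 0.6525 -0.0157  0.2498] y [ 0.002 -0.002 -1.   ] z [0.983 0.182 0.002] q [-1.940e-01  5.630e-01  1.358e+00 -1.000e-03  1.217e+00 -3.770e-01]
shift [-0.24  4.98 -0.32] rot [-0.002 -0.005  0.002] deg 0.3
```

```bash
python3 -m handwheel '[-0.2,3,-0.3,0,0,0,4.5, -0.2,6,-0.3,0,0,0,4.5, -0.2,8,-0.3,0,0,0,4.5, -0.2,8,-0.3,0,0,0,4.5]'; python3 - <<'E'
from h import *
rel([.649,-.014,.15],frame([0,0,-1],np.array([.982,.187,0])))
s=snap('top','top1');snap('side','side1')
from scipy.optimize import least_squares
L=[json.loads(l) for l in open('log.jsonl')]
def f(p):
    h,L1,L2,L3,off,a=p;o=[]
    for e in L:
        q=e['q'];x,y,z=e['tcp_pos'];c,s_=np.cos(q[0]),np.sin(q[0])
        u=x*c+y*s_;v=-x*s_+y*c
        o+=[u-(L1*np.sin(q[1])+L2*np.sin(q[1]+q[2]+a)),v-off,z-(h+L1*np.cos(q[1])+L2*np.cos(q[1]+q[2]+a)-L3)]
    return o
r=least_squares(f,[.2,.4,.4,.2,.11,0]);print(r.x,r.cost,np.linalg.svd(r.jac)[1])
E
```

```text
t: 2.1
tcp_pos: [0.6419, -0.008, 0.1654]
tool_rot: [0.547, -0.455, 0.447, -0.543]
force: [0.3, 1.0, -0.8]
finger_gap: 0.53
t 2.1 gap 0.5295582261009568 F [ 0.33  1.03 -0.82]
tcp [ 0.6419 -0.008   0.1654] y [-0.012  0.003 -1.   ] z [ 0.982  0.187 -0.011] q [-0.186  0.65   1.453  0.     1.051 -0.375]
shift [0.73 1.53 0.6 ] rot [ 0.011  0.    -0.005] deg 0.7
[2.55713062 0.58046834 0.41997743 2.54149459 0.11093989 0.30514119] 9.66431435294443e-07 [4.05647669e+00 2.23606798e+00 2.09679250e+00 1.55194309e-01
 7.92345137e-02 3.25323601e-17]
```

```bash
python3 - <<'E'
from h import *
rel([.649,-.014,.15],frame([0,0,-1],np.array([.982,.187,0])))
a=cv2.imread('pics/top1.png')[60:240,140:360];b=cv2.imread('pics/side1.png')[90:310,120:340]
cv2.imwrite('pics/both1.png',np.hstack([cv2.resize(a,(396,324)),cv2.resize(b,(324,324))]))
E
```

```text
t 2.2 gap 0.5252639001344718 F [-0.04 -1.25  0.98]
tcp [ 0.6455 -0.0086  0.1701] y [-0.003  0.001 -1.   ] z [ 0.982  0.188 -0.002] q [-0.186  0.646  1.447  0.     1.052 -0.375]
shift [0.6  2.01 0.25] rot [ 0.002  0.001 -0.001] deg 0.2
```

View pics/both1.png

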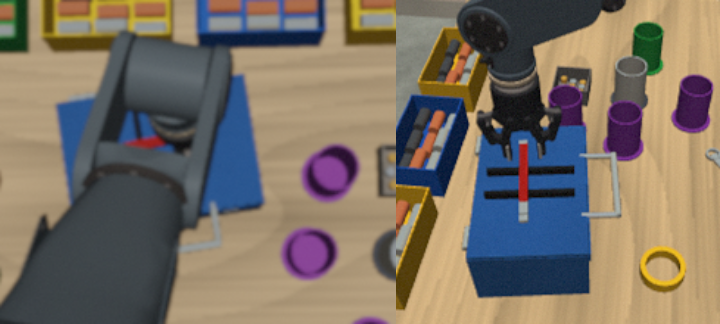

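Left half: the arm is over the lid. Right half: the open fingers straddle the chisel's far end near (522,150), as planned. Now the last descent.

```bash
python3 -m handwheel '[0.6,0,0.25,0,0,0,4.5, 0.6,1,0.25,0,0,0,4.5, 0.6,1.6,0.25,0,0,0,4.5, 0.6,1.6,0.25,0,0,0,4.5,0.6,1.6,0.25,0,0,0,4.5]'; python3 - <<'E'
from h import *
rel([.649,-.014,.15],frame([0,0,-1],np.array([.982,.187,0])))
E
```

```text
t: 2.62
tcp_pos: [0.6496, -0.0148, 0.1545]
tool_rot: [0.545, -0.451, 0.451, -0.545]
force: [-0.5, -0.1, 0.6]
finger_gap: 0.523
t 2.6167 gap 0.5227895912487321 F [-0.46 -0.05  0.64]
tcp [ 0.6496 -0.0148  0.1545] y [-0.001  0.    -1.   ] z [ 0.982  0.187 -0.001] q [-0.194  0.67   1.447  0.     1.025 -0.382]
shift [-0.09  0.45 -0.04] rot [ 0.001 -0.    -0.   ] deg 0.1
```

```bash
python3 -m handwheel '[0,0.3,0,0,0,0,4.5, 0,0.3,0,0,0,0,0.5, 0,0.3,0,0,0,0,0.5, 0,0.3,0,0,0,0,0.5, 0,0.3,0,0,0,0,0.5, 0,0.3,0,0,0,0,0.5, 0,0.3,0,0,0,0,0.5, 0,0.3,0,0,0,0,0.5]' 100; python3 - <<'E'
from h import *
rel([.649,-.014,.25],frame([0,0,-1],np.array([.982,.187,0])))
E
```

```text
t: 3.28
tcp_pos: [0.6499, -0.0148, 0.1521]
tool_rot: [-0.545, 0.451, -0.451, 0.545]
force: [-1.4, 0.0, 2.7]
finger_gap: 0.14
t 3.2833 gap 0.14045414176785842 F [-1.42  0.04  2.68]
tcp [ 0.6499 -0.0148  0.1521] y [ 0. -0. -1.] z [0.982 0.187 0.   ] q [-0.194  0.673  1.449 -0.     1.02  -0.382]
shift [-0.1  -9.79 -0.07] rot [-0. -0.  0.] deg 0.0
```

```bash
python3 -m handwheel '[0,-2,0,0,0,0,0.5, 0,-4,0,0,0,0,0.5, 0,-7,0,0,0,0,0.5, 0,-11,0,0,0,0,0.5, 0,-15,0,0,0,0,0.5, 0,-18,0,0,0,0,0.5, 0,-18,0,0,0,0,0.5]'; python3 - <<'E'
from h import *
rel([.649,-.014,.25],frame([0,0,-1],np.array([.982,.187,0])))
snap('side','side2')
from scipy.optimize import least_squares
E
```

```text
t: 3.87
tcp_pos: [0.6537, -0.0155, 0.3398]
tool_rot: [-0.542, 0.446, -0.456, 0.547]
force: [1.1, 0.2, -1.2]
finger_gap: 0.14
t 3.8667 gap 0.14015471653912823 F [ 1.06  0.15 -1.24]
tcp [ 0.6537 -0.0155  0.3398] y [ 0.016 -0.003 -1.   ] z [0.982 0.187 0.015] q [-0.194  0.481  1.253 -0.     1.392 -0.382]
shift [-0.29  8.97 -0.56] rot [-0.015 -0.     0.006] deg 0.9
```

View pics/side2.png

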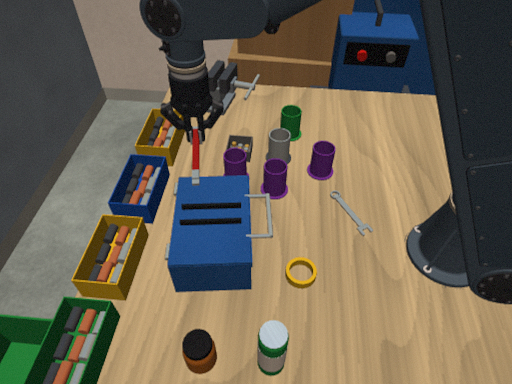

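The picture shows the chisel held at (195,155), lifted clear, with the lid still shut. Next I carry it towards the pot while turning it partway upright.

```bash
cat >> h.py <<'E'
def potframe(th,j1):
    "tool tilted th from down toward azimuth j1, tool x = up-ish"
    r=np.array([np.cos(j1),np.sin(j1),0]);t=np.array([-np.sin(j1),np.cos(j1),0])
    return frame(r*np.sin(th)+np.array([0,0,-np.cos(th)]),t)
E
python3 - <<'E'
from h import *
rel([.47,-.33,.36],potframe(np.radians(45),-.8))
E
```

```text
t 3.9167 gap 0.13724677441466732 F [-0.25 -0.24 -3.16]
tcp [ 0.652  -0.0153  0.336 ] y [ 0.009 -0.002 -1.   ] z [0.982 0.187 0.009] q [-0.194  0.484  1.258 -0.     1.39  -0.382]
shift [ 27.53  -2.51 -23.75] rot [ 0.221 -0.555 -0.756] deg 55.2
```

```bash
python3 -m handwheel '[27.5,-2.5,-23.8,0.22,-0.555,-0.756,0.5, 27.5,-2.5,-23.8,0.22,-0.555,-0.756,0.5, 27.5,-2.5,-23.8,0.22,-0.555,-0.756,0.5, 27.5,-2.5,-23.8,0.22,-0.555,-0.756,0.5, 27.5,-2.5,-23.8,0.22,-0.555,-0.756,0.5, 27.5,-2.5,-23.8,0.22,-0.555,-0.756,0.5, 27.5,-2.5,-23.8,0.22,-0.555,-0.756,0.5, 27.5,-2.5,-23.8,0.22,-0.555,-0.756,0.5, 27.5,-2.5,-23.8,0.22,-0.555,-0.756,0.5,27.5,-2.5,-23.8,0.22,-0.555,-0.756,0.5]'; python3 - <<'E'
from h import *
rel([.47,-.33,.36],potframe(np.radians(45),-.8))
rel([.47,-.33,.36],potframe(np.radians(65),-.8))
from scipy.optimize import least_squares
L=[json.loads(l) for l in open('log.jsonl')]
def f(p):
    h,L1,L2,L3,off,a,b=p;o=[]
    for e in L:
        q=e['q'];x,y,z=e['tcp_pos'];c,s_=np.cos(q[0]),np.sin(q[0])
        u=x*c+y*s_;v=-x*s_+y*c;ps=q[1]+q[2]+q[4]
        o+=[u-(L1*np.sin(q[1]+b)+L2*np.sin(q[1]+q[2]+a)+L3*np.sin(ps)),v-off,z-(h+L1*np.cos(q[1]+b)+L2*np.cos(q[1]+q[2]+a)+L3*np.cos(ps))]
    return o
r=least_squares(f,[.2,.4,.4,.2,.11,0,0]);print(r.x.round(4),r.cost,np.linalg.svd(r.jac)[1].round(3)); print(np.round(f(r.x)[-9:],4))
E
```

```text
t: 4.75
tcp_pos: [0.4661, -0.3266, 0.3529]
tool_rot: [0.709, -0.012, 0.498, -0.499]
force: [0.7, 0.9, -2.2]
finger_gap: 0.14
t 4.75 gap 0.14013821725674838 F [ 0.66  0.87 -2.17]
tcp [ 0.4661 -0.3266  0.3529] y [ 0.48  -0.502 -0.719] z [ 0.718  0.696 -0.006] q [-8.070e-01  1.520e-01  1.967e+00 -1.000e-03  2.550e-01 -1.578e+00]
shift [ 0.86 -0.15  0.04] rot [ 0.005  0.003 -0.017] deg 1.0
t 4.75 gap 0.14013821725674838 F [ 0.66  0.87 -2.17]
tcp [ 0.4661 -0.3266  0.3529] y [ 0.48  -0.502 -0.719] z [ 0.718  0.696 -0.006] q [-8.070e-01  1.520e-01  1.967e+00 -1.000e-03  2.550e-01 -1.578e+00]
shift [ 0.86 -0.15  0.04] rot [ 0.005  0.004 -0.366] deg 21.0
[ 0.2742  0.588   0.408   0.2797  0.111   0.2835 -0.    ] 7.949290498328645e-08 [6.319 3.645 3.464 0.839 0.397 0.21  0.157]
[-0.     -0.     -0.     -0.     -0.0001  0.     -0.     -0.0001  0.    ]
```

```bash
cat > kin.py <<'E'
import numpy as np
from scipy.spatial.transform import Rotation as R
from scipy.optimize import least_squares
h,L1,L2,L3,off,a=0.2742,0.588,0.408,0.2797,0.111,0.2835
LO=np.array([-3.08,-.75,.22,-1.43,0,-2.85]);HI=np.array([3.08,2.2,2.44,4.57,2.65,2.85])
T=np.array([[0,0,-1],[-1,0,0],[0,1,0.]])
S4=1
def fk(q,full=False):
    B=R.from_euler('z',q[0]);A=B*R.from_euler('y',q[1]);F=A*R.from_euler('y',q[2])
    sh=np.array([0,0,h])+B.apply([0,off,0]);el=sh+A.apply([0,0,L1]);w=el+F.apply([L2*np.sin(a),0,L2*np.cos(a)])
    G=F*R.from_euler('z',S4*q[3])*R.from_euler('y',q[4])*R.from_euler('z',q[5])
    p=w+G.apply([0,0,L3]); M=G*R.from_matrix(T)
    return (p,M,el,w) if full else (p,M)
E
python3 - <<'E'
import kin;from kin import *;import json
for l in open('log.jsonl'):
    e=json.loads(l);p,M=fk(e['q']);print((p-e['tcp_pos']).round(4),np.degrees((M.inv()*R.from_quat(e['tool_rot'])).magnitude()).round(2))
pot=np.array([.478,-.335,0])
rng=np.random.default_rng(0)
for s in(1,-1):
    kin.S4=s
    for up in (1,):
      sols={}
      for k in range(150):
        q0=rng.uniform(LO,HI)
        # grasp point = tcp -2mm*y ; bottom of chisel = g - .143*x ; bottom at (pot, .02)
        def f(q):
            p,M=fk(q);X=M.as_matrix();g=p-.002*X[:,1];b=g-.143*X[:,0]
            return np.r_[(b-pot-[0,0,.02])*10,(X[2,0]-1)*2]
        r=least_squares(f,q0,bounds=(LO+.05,HI-.05))
        if r.cost<1e-4:
            p,M,el,w=fk(r.x,True);X=M.as_matrix()
            sols[tuple((r.x/.4).round())]=(r.x,X,p,w,el)
      print('S4',s,len(sols))
      for q,X,p,w,el in list(sols.values())[:25]: print(q.round(2),'y',X[:,1].round(2),'lean',np.degrees(np.arccos(X[2,0])).round(1),'w',w.round(2),'elz',el[2].round(2))
E
```

```text
[ 0.  0. -0.] 0.0
[ 0.  0. -0.] 0.0
[-0. -0. -0.] 0.0
[ 0. -0. -0.] 0.0
[-0.  0. -0.] 0.0
[-0.  0. -0.] 0.0
[-0.  0. -0.] 0.0
[-0.  0. -0.] 0.0
[ 0. -0. -0.] 0.0
[ 0. -0. -0.] 0.0
[-0.  0. -0.] 0.0
[-0.  0. -0.] 0.0Traceback (most recent call last):
  File "<stdin>", line 16, in <module>
    return func(*args, **kwargs)
    raise ValueError("Initial guess is outside of provided bounds")
ValueError: Initial guess is outside of provided bounds
```

```bash
cat > scan.py <<'E'
import kin;from kin import *;import json
pot=np.array([.478,-.335,0])
rng=np.random.default_rng(0)
q00=np.array([-.807,.152,1.967,0,.255,-1.578])
l,u=LO+.03,HI-.03
for s in(1,-1):
    kin.S4=s
    for tilt in (60,70,80,90):   # lean = 90-tilt
      for yaw in range(-180,180,20):
        yw=np.radians(yaw);r_=np.array([np.cos(yw),np.sin(yw),0]);t_=np.array([-np.sin(yw),np.cos(yw),0]);th=np.radians(tilt)
        y=r_*np.sin(th)-np.array([0,0,np.cos(th)]);X=np.c_[np.cross(y,t_),y,t_];Rt=R.from_matrix(X)
        g=pot+[0,0,.03]+.143*X[:,0];pt=g+.002*y
        best=None
        for k in range(8):
            q0=np.clip(q00,l,u) if k==0 else rng.uniform(l,u)
            def f(q):
                p,M=fk(q);return np.r_[(p-pt)*5,(M.inv()*Rt).as_rotvec()]
            r=least_squares(f,q0,bounds=(l,u))
            if r.cost<1e-6 and (best is None or np.linalg.norm(r.x-q00)<np.linalg.norm(best-q00)): best=r.x
        if best is not None: print(s,tilt,yaw,best.round(2),'w',fk(best,True)[3].round(2),'dist',np.abs(best-q00).max().round(2))
E
python3 scan.py
```

```text
1 60 -180 [-0.63  0.94  1.27 -0.56  1.83  1.06] w [ 0.65 -0.34  0.29] dist 2.64
1 60 -160 [-0.57  0.91  1.37 -0.76  1.64  0.92] w [ 0.64 -0.28  0.29] dist 2.5
1 60 -140 [-0.53  0.87  1.51 -0.97  1.41  0.85] w [ 0.61 -0.23  0.29] dist 2.43
1 60 -120 [-0.51  0.83  1.65 -1.22  1.17  0.84] w [ 0.56 -0.19  0.29] dist 2.42
1 60 -80 [-0.59  0.77  1.95  4.21  0.79  1.14] w [ 0.45 -0.17  0.29] dist 4.21
1 60 -60 [-0.7   0.76  2.06  3.58  0.75  1.41] w [ 0.39 -0.19  0.29] dist 3.58
1 60 -40 [-0.85  0.76  2.11  2.96  0.78  1.63] w [ 0.35 -0.23  0.29] dist 3.21
1 60 -20 [-0.98  0.76  2.09  2.37  0.82  1.8 ] w [ 0.32 -0.28  0.29] dist 3.38
1 60 0 [-1.07  0.76  2.01  1.83  0.91  1.99] w [ 0.31 -0.33  0.29] dist 3.56
1 60 20 [-1.11  0.78  1.88  1.4   1.06  2.13] w [ 0.32 -0.39  0.29] dist 3.71
1 60 40 [-1.1   0.81  1.73  1.08  1.27  2.19] w [ 0.35 -0.44  0.29] dist 3.77
1 60 60 [-1.06  0.85  1.58  0.84  1.49  2.17] w [ 0.39 -0.48  0.29] dist 3.75
1 60 80 [-1.01  0.89  1.44  0.63  1.69  2.09] w [ 0.45 -0.5   0.29] dist 3.67
1 60 100 [-0.94  0.93  1.32  0.41  1.87  1.94] w [ 0.51 -0.5   0.29] dist 3.
[... 8596 characters left out ...]
9   1.2   2.35  3.36  1.97  1.48] w [ 0.27 -0.16  0.17] dist 3.36
-1 90 -20 [-1.19  1.17  2.31  4.01  1.79  1.32] w [ 0.22 -0.24  0.17] dist 4.01
-1 90 0 [-1.32  1.07  2.14  4.46  1.59  1.5 ] w [ 0.2  -0.33  0.17] dist 4.46
-1 90 40 [-1.29  1.03  1.67 -1.19  1.74  1.98] w [ 0.27 -0.51  0.17] dist 3.55
-1 90 60 [-1.21  1.07  1.43 -0.99  1.96  2.09] w [ 0.34 -0.58  0.17] dist 3.67
-1 90 80 [-1.11  1.13  1.2  -0.82  2.19  2.13] w [ 0.43 -0.61  0.17] dist 3.71
-1 90 100 [-1.    1.19  1.01 -0.63  2.42  2.07] w [ 0.53 -0.61  0.17] dist 3.65
-1 90 120 [-0.88  1.23  0.86 -0.32  2.59  1.85] w [ 0.62 -0.58  0.17] dist 3.42
-1 90 160 [-0.66  1.25  0.82  0.59  2.56  1.06] w [ 0.74 -0.43  0.17] dist 2.64
```

Joint 5 has nearly hit zero, so the tool can't tip further outward here. The fitted kinematics match every pose exactly and show that tipping towards the robot works. So I go back to tool down, turn 180° about the tool axis, then tip inward.

```bash
python3 - <<'E'
from h import *
rel([.50,-.36,.36],potframe(0,-.8))
E
```

```text
t 4.75 gap 0.14013821725674838 F [ 0.66  0.87 -2.17]
tcp [ 0.4661 -0.3266  0.3529] y [ 0.48  -0.502 -0.719] z [ 0.718  0.696 -0.006] q [-8.070e-01  1.520e-01  1.967e+00 -1.000e-03  2.550e-01 -1.578e+00]
shift [3.91 2.79 0.11] rot [0.006 0.001 0.768] deg 44.0
```

```bash
python3 -m handwheel '[3.9,2.8,0,0,0,0.77,0.5, 3.9,2.8,0,0,0,0.77,0.5, 3.9,2.8,0,0,0,0.77,0.5, 3.9,2.8,0,0,0,0.77,0.5, 3.9,2.8,0,0,0,0.77,0.5, 3.9,2.8,0,0,0,0.77,0.5, 3.9,2.8,0,0,0,0.77,0.5, 3.9,2.8,0,0,0,0.77,0.5]'; python3 - <<'E'
from h import *
rel([.56,-.41,.36],potframe(0,-.8+np.pi-.2))
E
```

```text
t: 5.42
tcp_pos: [0.5032, -0.3629, 0.3603]
tool_rot: [0.653, -0.276, 0.275, -0.649]
force: [-0.2, -1.3, -2.6]
finger_gap: 0.141
t 5.4167 gap 0.14089919645419582 F [-0.2  -1.25 -2.56]
tcp [ 0.5032 -0.3629  0.3603] y [-0.004 -0.004 -1.   ] z [ 0.718  0.696 -0.005] q [-0.802  0.421  1.299 -0.006  1.422 -1.571]
shift [7.34 0.03 0.8 ] rot [ 1.000e-03 -2.943e+00 -8.000e-03] deg 168.6
```

```bash
python3 -m handwheel '[6,0,0.8,0,1.1,0,0.5, 6,0,0.8,0,1.1,0,0.5, 6,0,0.8,0,1.1,0,0.5, 6,0,0.8,0,1.1,0,0.5, 6,0,0.8,0,1.1,0,0.5, 6,0,0.8,0,1.1,0,0.5, 6,0,0.8,0,1.1,0,0.5, 6,0,0.8,0,1.1,0,0.5, 6,0,0.8,0,1.1,0,0.5, 6,0,0.8,0,1.1,0,0.5]'; python3 -m handwheel '[0,0,0,0,1.1,0,0.5, 0,0,0,0,1.1,0,0.5, 0,0,0,0,1.1,0,0.5, 0,0,0,0,1.1,0,0.5, 0,0,0,0,1.1,0,0.5, 0,0,0,0,1.1,0,0.5, 0,0,0,0,1.1,0,0.5, 0,0,0,0,1.1,0,0.5, 0,0,0,0,1.1,0,0.5, 0,0,0,0,1.1,0,0.5]';  python3 - <<'E'
from h import *
rel([.56,-.41,.36],potframe(0,-.8+np.pi))
snap('top','top3')
rel([.49,-.35,.36],potframe(np.radians(75),-.78+np.pi))
E
```

```text
t: 6.25
tcp_pos: [0.5487, -0.3974, 0.3617]
tool_rot: [0.413, -0.575, 0.576, -0.409]
force: [-0.5, 0.7, -1.6]
finger_gap: 0.136
t: 7.08
tcp_pos: [0.5489, -0.3977, 0.3623]
tool_rot: [0.051, -0.703, 0.707, -0.049]
force: [-0.3, -0.5, -1.9]
finger_gap: 0.141
t 7.0833 gap 0.1406390656577429 F [-0.25 -0.52 -1.88]
tcp [ 0.5489 -0.3977  0.3623] y [-0.002 -0.005 -1.   ] z [ 0.142 -0.99   0.005] q [-0.789  0.51   1.141 -0.006  1.488  0.64 ]
shift [-0.93  0.23  1.37] rot [-0.006  0.942  0.001] deg 54.0
t 7.1333 gap 0.13983793005354492 F [ 0.24 -0.72 -1.33]
tcp [ 0.549  -0.3977  0.3625] y [-0.002 -0.006 -1.   ] z [ 0.145 -0.989  0.005] q [-0.789  0.51   1.141 -0.006  1.488  0.637]
shift [ 5.14  0.24 -5.58] rot [-0.608  0.782 -1.208] deg 89.5
```

```bash
cat >> kin.py <<'E'
def ik(p,M,q0,lo=LO,hi=HI):
    f=lambda q:(lambda o:np.r_[(o[0]-p)*5,(o[1].inv()*M).as_rotvec()])(fk(q))
    r=least_squares(f,np.clip(q0,lo+1e-3,hi-1e-3),bounds=(lo,hi)); return r.x,r.cost
E
cat > pot.py <<'E'
from h import *
from kin import ik,fk
POT=np.array([.478,-.3355,0])
def target(tilt,zb,az=-.78+np.pi,s=.143,xoff=0,aim=None):
    "tcp pose so chisel bottom at height zb, and chisel axis crosses pot axis at height zc"
    M=potframe(np.radians(tilt),az);X=M.as_matrix()
    zc=max(zb,.06) if aim is None else aim
    # point on axis at height zc above pot centre
    k=(zc-zb)/X[2,0]; b=POT*[1,1,0]+[0,0,zc]-k*X[:,0]
    return b+s*X[:,0]+.002*X[:,1],M
E
python3 - <<'E'
from pot import *
q=manip.sense()['q']
for tilt in(65,75,85):
  for zb in(.14,.10,.03):
    p,M=target(tilt,zb); print(tilt,zb,p.round(3),*[np.round(v,3) for v in ik(p,M,[-.78,.97,1.2,0,2.1,1.5])])
rel(*target(75,.14))
E
```

```text
65 0.14 [ 0.434 -0.292  0.269] [-0.797  0.879  1.107 -0.021  2.29   1.55 ] 0.0
65 0.1 [ 0.434 -0.292  0.229] [-0.797  0.925  1.123 -0.02   2.228  1.551] 0.0
65 0.03 [ 0.444 -0.302  0.159] [-0.797  1.028  1.088 -0.019  2.16   1.553] 0.0
75 0.14 [ 0.45  -0.308  0.278] [-0.797  0.974  0.987 -0.026  2.489  1.546] 0.0
75 0.1 [ 0.45  -0.308  0.238] [-0.797  1.02   0.997 -0.025  2.434  1.548] 0.0
75 0.03 [ 0.456 -0.314  0.168] [-0.796  1.117  0.968 -0.023  2.365  1.55 ] 0.0
85 0.14 [ 0.468 -0.325  0.282] [-0.797  1.058  0.892 -0.032  2.65   1.541] 0.001
85 0.1 [ 0.468 -0.325  0.242] [-0.796  1.117  0.879 -0.032  2.629  1.541] 0.0
85 0.03 [ 0.47  -0.327  0.172] [-0.796  1.209  0.855 -0.029  2.561  1.545] 0.0
t 7.1333 gap 0.13983793005354492 F [ 0.24 -0.72 -1.33]
tcp [ 0.549  -0.3977  0.3625] y [-0.002 -0.006 -1.   ] z [ 0.145 -0.989  0.005] q [-0.789  0.51   1.141 -0.006  1.488  0.637]
shift [  8.44   8.46 -10.34] rot [-0.608  0.782 -1.208] deg 89.5
```

View pics/top3.png

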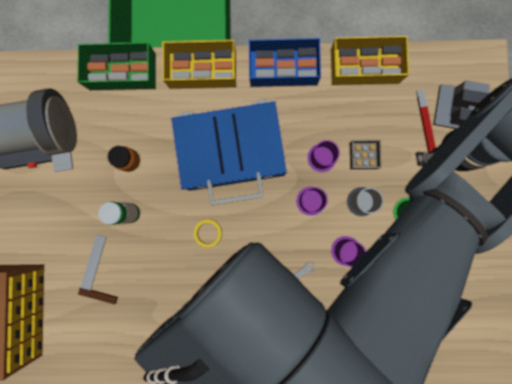

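The top view shows the chisel held at (427,125), still level, with pots, box, can, jar and roll all in place. Now the combined turn and tip.

```bash
python3 -m handwheel '[8.4,4.5,-10.3,-0.608,0.782,-1.208,0.5, 8.4,4.5,-10.3,-0.608,0.782,-1.208,0.5, 8.4,4.5,-10.3,-0.608,0.782,-1.208,0.5, 8.4,4.5,-10.3,-0.608,0.782,-1.208,0.5, 8.4,4.5,-10.3,-0.608,0.782,-1.208,0.5, 8.4,4.5,-10.3,-0.608,0.782,-1.208,0.5, 8.4,4.5,-10.3,-0.608,0.782,-1.208,0.5, 8.4,4.5,-10.3,-0.608,0.782,-1.208,0.5, 8.4,4.5,-10.3,-0.608,0.782,-1.208,0.5, 8.4,4.5,-10.3,-0.608,0.782,-1.208,0.5]'; python3 - <<'E'
from pot import *
rel(*target(75,.14))
E
```

```text
t: 7.97
tcp_pos: [0.4526, -0.3086, 0.3176]
tool_rot: [-0.164, 0.723, -0.45, -0.497]
force: [-0.2, 0.1, -2.0]
finger_gap: 0.141
t 7.9667 gap 0.14076711805372472 F [-0.24  0.15 -2.  ]
tcp [ 0.4526 -0.3086  0.3176] y [-0.685  0.541 -0.488] z [-0.572 -0.814 -0.1  ] q [-0.761  0.836  1.004 -0.114  2.358  1.33 ]
shift [-3.35  2.13  0.49] rot [-0.117  0.157 -0.242] deg 17.8
```

```bash
python3 -m handwheel '[-3.3,2.1,0.5,-0.117,0.157,-0.242,0.5, -3.3,2.1,0.5,-0.117,0.157,-0.242,0.5, -3.3,2.1,0.5,-0.117,0.157,-0.242,0.5, -3.3,2.1,0.5,-0.117,0.157,-0.242,0.5, -3.3,2.1,0.5,-0.117,0.157,-0.242,0.5]'; python3 - <<'E'
from pot import *
rel(*target(75,.14))
snap('side','side4');s=snap('top','top4')
a=cv2.imread('pics/top4.png')[100:300,270:470];b=cv2.imread('pics/side4.png')[30:230,180:380]
cv2.imwrite('pics/both4.png',np.hstack([cv2.resize(a,(390,390)),cv2.resize(b,(390,390))]))
E
```

```text
t: 8.38
tcp_pos: [0.4495, -0.3087, 0.2775]
tool_rot: [-0.184, 0.683, -0.356, -0.611]
force: [-0.1, 0.3, -1.6]
finger_gap: 0.137
t 8.3833 gap 0.13662622021505685 F [-0.14  0.34 -1.61]
tcp [ 0.4495 -0.3087  0.2775] y [-0.686  0.679 -0.261] z [-0.703 -0.711 -0.001] q [-0.798  0.973  0.988 -0.028  2.486  1.543]
shift [ 0.01 -0.02 -0.1 ] rot [ 0.     0.001 -0.003] deg 0.2
```

View pics/both4.png

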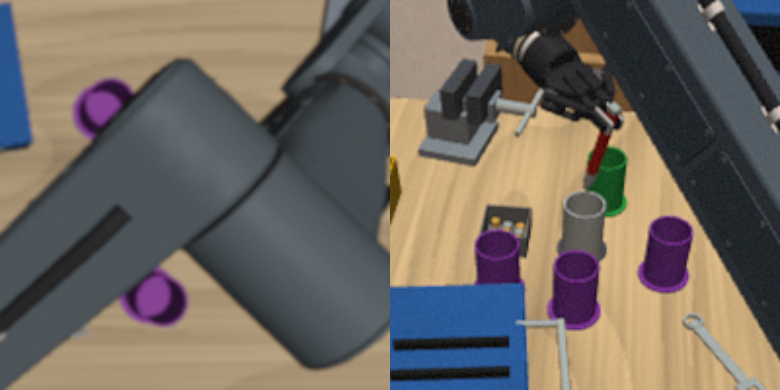

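Right half (side view): the chisel points down with its tip at (590,185), just above the steel pot's mouth at (583,205). I'll check the tip position from depth.

```bash
cat > chis.py <<'E'
from pot import *
import sys
s=np.load(sys.argv[1]);W=world(s);hsv=cv2.cvtColor(s['frame'],cv2.COLOR_RGB2HSV);H,S,V=[hsv[...,i].astype(int) for i in range(3)]
m=((H<8)|(H>172))&(S>130)&(np.linalg.norm(W[...,:2]-POT[:2],axis=-1)<.12)&(W[...,2]>.05)
p=W[m];p=p[np.linalg.norm(p-np.median(p,0),axis=1)<.1];mu=np.median(p,0);d=np.linalg.svd(p-mu)[2][0];d*=np.sign(d[2]);t=(p-mu)@d
print('n',len(p),'mid',mu.round(4),'dir',d.round(3),'low',(mu+d*np.percentile(t,2)).round(4),'high',(mu+d*np.percentile(t,98)).round(4))
X=R.from_quat(manip.sense()['tool_rot']).as_matrix();g=manip.sense()['tcp_pos']-.002*X[:,1]
print('predicted dir',X[:,0].round(3),'bottom',(g-.143*X[:,0]).round(4),'grasp',g.round(4))
for dd in(.0,.05,.1,.143): 
    c=g-dd*X[:,0];uv=cv2.projectPoints(c[None],s['rvec'],s['tvec'],s['camera_matrix'],None)[0].ravel();print(uv.round(1),end=' ')
print(); v,u=np.nonzero(m);print('red px rows',v.min(),v.max(),[(r,u[v==r].mean().round(1)) for r in range(v.min(),v.max()+1,6)])
E
python3 chis.py side4.npz
```

```text
n 132 mid [ 0.4606 -0.3084  0.2245] dir [-0.205  0.159  0.966] low [ 0.471  -0.3165  0.1755] high [ 0.4464 -0.2974  0.2912]
predicted dir [-0.188  0.186  0.964] bottom [ 0.4783 -0.3364  0.1423] grasp [ 0.4514 -0.3097  0.2802]
[291.6  89.6] [287.3 102.1] [283.2 113.8] [280.  123.1] 
red px rows 87 119 [(87, np.float64(290.5)), (93, np.float64(295.0)), (99, np.float64(289.2)), (105, np.float64(287.5)), (111, np.float64(286.0)), (117, np.float64(283.5))]
```

Tip position agrees to within about 5 mm, against roughly ±20 mm clearance. Lowering it.

```bash
python3 - <<'E'
from pot import *
rel(*target(75,.08))
rel(*target(75,.02))
E
```

```text
t 8.4833 gap 0.13544290409433035 F [ 0.43  0.76 -1.74]
tcp [ 0.45   -0.3083  0.2797] y [-0.686  0.677 -0.265] z [-0.703 -0.712  0.   ] q [-0.797  0.969  0.987 -0.028  2.487  1.544]
shift [-5.99  1.64 -0.04] rot [-0.001 -0.    -0.006] deg 0.4
t 8.4833 gap 0.13544290409433035 F [ 0.43  0.76 -1.74]
tcp [ 0.45   -0.3083  0.2797] y [-0.686  0.677 -0.265] z [-0.703 -0.712  0.   ] q [-0.797  0.969  0.987 -0.028  2.487  1.544]
shift [-12.06   2.2   -0.04] rot [-0.001 -0.    -0.006] deg 0.4
```

```bash
python3 -m handwheel '[-2,0.5,0,0,0,0,0.5, -4,1.1,0,0,0,0,0.5, -6,1.6,0,0,0,0,0.5, -7.5,1.8,0,0,0,0,0.5, -9,1.9,0,0,0,0,0.5, -10.5,2,0,0,0,0,0.5, -11.5,2.1,0,0,0,0,0.5, -11.5,2.1,0,0,0,0,0.5]'; python3 - <<'E'
from pot import *
rel(*target(75,.02))
snap('side','side5')
b=cv2.imread('pics/side5.png')[30:230,180:380]
cv2.imwrite('pics/s5.png',cv2.resize(b,(590,590)))
E
```

```text
t: 9.15
tcp_pos: [0.4563, -0.3153, 0.1602]
tool_rot: [-0.184, 0.682, -0.356, -0.612]
force: [0.1, 0.4, -2.1]
finger_gap: 0.138
t 9.15 gap 0.13768295834986535 F [ 0.13  0.41 -2.09]
tcp [ 0.4563 -0.3153  0.1602] y [-0.687  0.679 -0.259] z [-0.704 -0.711  0.002] q [-0.797  1.128  0.963 -0.024  2.359  1.551]
shift [-0.28 -0.07 -0.1 ] rot [-0.    -0.002 -0.001] deg 0.1
```

View pics/s5.png

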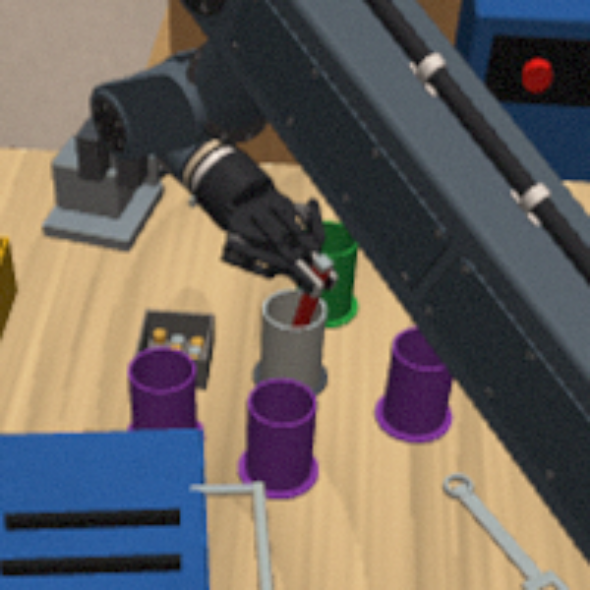

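The chisel is inside the steel pot: it enters the mouth at (305,310) in the crop. Lower a little, then release.

```bash
python3 -m handwheel '[-0.7,0.1,0,0,0,0,0.5, -0.7,0.1,0,0,0,0,1.5, -0.7,0.1,0,0,0,0,2.5, -0.7,0.1,0,0,0,0,3.5, -0.7,0.1,0,0,0,0,4.5, -0.7,0.1,0,0,0,0,4.5, -0.7,0.1,0,0,0,0,4.5, -0.7,0.1,0,0,0,0,4.5]'; python3 - <<'E'
from pot import *
rel(*target(75,.02))
snap('side','side6')
b=cv2.imread('pics/side6.png')[30:230,180:380]
cv2.imwrite('pics/s6.png',cv2.resize(b,(590,590)))
E
python3 chis.py side6.npz
```

```text
t: 9.87
tcp_pos: [0.457, -0.3161, 0.1557]
tool_rot: [-0.184, 0.682, -0.356, -0.612]
force: [-0.3, 0.4, -1.2]
finger_gap: 0.526
t 9.8667 gap 0.5261697018121686 F [-0.34  0.44 -1.16]
tcp [ 0.457  -0.3161  0.1557] y [-0.686  0.679 -0.261] z [-0.704 -0.711  0.002] q [-0.798  1.134  0.959 -0.024  2.355  1.552]
shift [ 0.18 -0.08 -0.1 ] rot [-0.    -0.003 -0.003] deg 0.2
n 75 mid [ 0.4569 -0.305   0.1331] dir [-0.25   0.179  0.952] low [ 0.4661 -0.3116  0.0981] high [ 0.4496 -0.2998  0.1608]
predicted dir [-0.184  0.185  0.965] bottom [ 0.4847 -0.344   0.0181] grasp [ 0.4584 -0.3175  0.1561]
[286.4 123.7] [282.6 134.1] [279.1 143.7] [276.3 151.5] 
red px rows 118 139 [(118, np.float64(288.0)), (124, np.float64(nan)), (130, np.float64(287.5)), (136, np.float64(284.5))]chis.py:11: RuntimeWarning: Mean of empty slice.
  print(); v,u=np.nonzero(m);print('red px rows',v.min(),v.max(),[(r,u[v==r].mean().round(1)) for r in range(v.min(),v.max()+1,6)])
  ret = ret.dtype.type(ret / rcount)
```

View pics/s6.png

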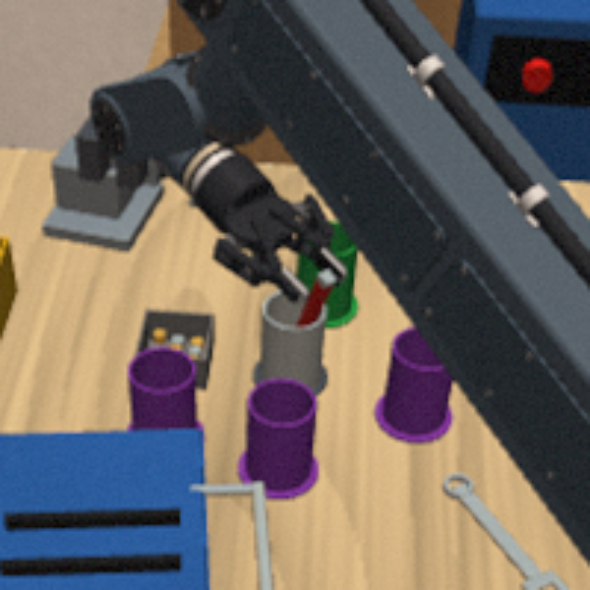

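Both fingers are open and the chisel stands in the pot, leaning on the rim at (320,295). Back off along the tool axis, and up.

```bash
python3 -m handwheel '[0,-2,0,0,0,0,4.5, 0,-4,0,0,0,0,4.5, 2,-5,0,0,0,0,4.5, 5,-6,0,0,0,0,4.5, 9,-6,0,0,0,0,4.5, 12,-6,0,0,0,0,4.5, 14,-6,0,0,0,0,4.5, 14,-6,0,0,0,0,4.5]'; python3 - <<'E'
from pot import *
rel([.55,-.4,.36],potframe(0,-.78+np.pi))
snap('side','side7')
b=cv2.imread('pics/side7.png')[30:230,180:380]
cv2.imwrite('pics/s7.png',cv2.resize(b,(590,590)))
E
python3 chis.py side7.npz|head -1
```

```text
t: 10.58
tcp_pos: [0.4727, -0.3309, 0.3116]
tool_rot: [-0.181, 0.683, -0.358, -0.611]
force: [0.9, -0.3, 0.7]
finger_gap: 0.525
t 10.5833 gap 0.5249684552936988 F [ 0.87 -0.27  0.73]
tcp [ 0.4727 -0.3309  0.3116] y [-0.685  0.677 -0.268] z [-0.704 -0.711  0.003] q [-0.796  0.983  0.857 -0.031  2.601  1.542]
shift [  1.89 -11.27  -0.52] rot [-0.002 -0.002  1.299] deg 74.5
n 72 mid [ 0.457  -0.3054  0.1304] dir [-0.255  0.24   0.937] low [ 0.4657 -0.3135  0.0984] high [ 0.449  -0.2977  0.1601]chis.py:11: RuntimeWarning: Mean of empty slice.
  print(); v,u=np.nonzero(m);print('red px rows',v.min(),v.max(),[(r,u[v==r].mean().round(1)) for r in range(v.min(),v.max()+1,6)])
  ret = ret.dtype.type(ret / rcount)
```

View pics/s7.png

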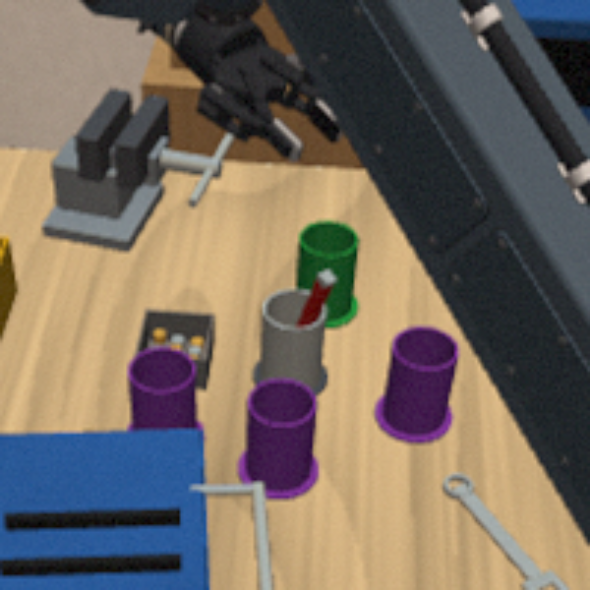

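The chisel stands on its own in the pot, leaning about 20°, with the gripper well clear and the lid still shut. Next is the handle: I check reach for several tool pitches at the shut and the 45° positions.

```bash
cat > lid.py <<'E'
from h import *
from kin import ik,fk
yw=np.radians(8.05);cx=np.array([np.cos(yw),np.sin(yw),0]);cy=np.array([-np.sin(yw),np.cos(yw),0]);Z=np.array([0,0,1.])
C=np.array([.627,.0345,0]);HG=C+.095*cx+[0,0,.1245]
def handle(th): return HG-.24*(cx*np.cos(th)-Z*np.sin(th))
def lidpose(th,pitch,back=0,yoff=0,along=0):
    "pitch deg below horizontal; grasp point at the bar (back m behind)"
    p=np.radians(pitch);y=cx*np.cos(p)-Z*np.sin(p);M=frame(y,cx*np.sin(p)+Z*np.cos(p))
    return handle(th)+y*(.002-back)+cy*yoff,M
E
python3 - <<'E'
from lid import *
print(handle(0),handle(.785),HG)
for pitch in(35,45,55,65):
  for th,b in((0,.08),(0,0),(.4,0),(.785,0)):
    p,M=lidpose(th,pitch,b);print(pitch,th,b,p.round(3),*[np.round(v,3) for v in ik(p,M,[-.2,.4,1.5,0,.6,0])])
E
```

```text
[0.4834288 0.0141946 0.1245   ] [0.55296361 0.02402897 0.29413804] [0.72106389 0.04780354 0.1245    ]
35 0 0.08 [0.42  0.005 0.169] [-0.598  0.485  2.44   2.076  0.623 -2.79 ] 0.04
35 0 0 [0.485 0.014 0.123] [-0.522  0.67   2.375  2.243  0.738 -2.85 ] 0.029
35 0.4 0 [0.504 0.017 0.217] [-0.477  0.474  2.394  2.316  0.72  -2.85 ] 0.001
35 0.785 0 [0.555 0.024 0.293] [-0.369  0.293  2.218  2.111  0.485 -2.477] 0.0
45 0 0.08 [0.429 0.006 0.18 ] [-0.528  0.434  2.44   2.15   0.517 -2.766] 0.006
45 0 0 [0.485 0.014 0.123] [-0.456  0.632  2.353  2.3    0.594 -2.85 ] 0.007
45 0.4 0 [0.504 0.017 0.217] [-0.403  0.392  2.312  2.168  0.458 -2.624] 0.0
45 0.785 0 [0.554 0.024 0.293] [-0.324  0.24   2.102  1.364  0.33  -1.694] 0.0
55 0 0.08 [0.439 0.008 0.188] [-0.458  0.368  2.376  1.926  0.352 -2.457] 0.0
55 0 0 [0.485 0.014 0.123] [-0.375  0.596  2.316  2.37   0.421 -2.85 ] 0.0
55 0.4 0 [0.503 0.017 0.216] [-0.344  0.331  2.19   1.335  0.278 -1.733] 0.0
55 0.785 0 [0.554 0.024 0.292] [-0.28   0.228  1.982  0.597  0.43  -0.904] 0.0
65 0 0.08 [0.451 0.01  0.195] [-0.36   0.312  2.21   0.735  0.307 -1.171] 0.0
65 0 0 [0.484 0.014 0.123] [-0.313  0.532  2.199  1.498  0.187 -1.913] 0.0
65 0.4 0 [0.503 0.017 0.216] [-0.291  0.318  2.067  0.475  0.396 -0.838] 0.0
65 0.785 0 [0.554 0.024 0.292] [-0.24   0.248  1.86   0.265  0.642 -0.561] 0.0
```

```bash
python3 -m handwheel '[1.9,-11.3,-0.5,0,0,1.25,4, 1.9,-11.3,-0.5,0,0,1.25,4, 1.9,-11.3,-0.5,0,0,1.25,4, 1.9,-11.3,-0.5,0,0,1.25,4, 1.9,-11.3,-0.5,0,0,1.25,4, 1.9,-11.3,-0.5,0,0,1.25,4, 1.9,-11.3,-0.5,0,0,1.25,4, 1.9,-11.3,-0.5,0,0,1.25,4, 1.9,-11.3,-0.5,0,0,1.25,4, 1.9,-11.3,-0.5,0,0,1.25,4]'; python3 - <<'E'
from lid import *
for pitch in(80,75,70):
  for th,b in((0,.1),(0,0),(.4,0),(.785,0)):
    p,M=lidpose(th,pitch,b);print(pitch,th,b,p.round(3),*[np.round(v,3) for v in ik(p,M,[-.2,.4,1.5,0,.6,0])])
rel(*lidpose(0,78,.12))
rel(*lidpose(0,78,.18))
E
```

```text
t: 11.47
tcp_pos: [0.5502, -0.4008, 0.353]
tool_rot: [0.252, 0.66, -0.648, -0.286]
force: [-0.5, -0.9, 0.4]
finger_gap: 0.464
80 0 0.1 [0.467 0.012 0.221] [-0.256  0.304  1.963  0.102  0.716 -0.469] 0.0
80 0 0 [0.484 0.014 0.123] [-0.24   0.519  2.016  0.149  0.449 -0.51 ] 0.0
80 0.4 0 [0.503 0.017 0.216] [-0.224  0.358  1.887  0.092  0.736 -0.429] 0.0
80 0.785 0 [0.553 0.024 0.292] [-0.187  0.317  1.678  0.067  0.982 -0.36 ] 0.0
75 0 0.1 [0.458 0.011 0.219] [-0.29   0.278  2.042  0.195  0.592 -0.58 ] 0.0
75 0 0 [0.484 0.014 0.123] [-0.263  0.514  2.076  0.323  0.325 -0.698] 0.0
75 0.4 0 [0.503 0.017 0.216] [-0.245  0.338  1.946  0.168  0.62  -0.51 ] 0.0
75 0.785 0 [0.553 0.024 0.292] [-0.203  0.29   1.738  0.114  0.87  -0.407] 0.0
70 0 0.1 [0.45  0.01  0.217] [-0.328  0.26   2.123  0.349  0.469 -0.759] 0.0
70 0 0 [0.484 0.014 0.123] [-0.287  0.518  2.137  0.713  0.218 -1.105] 0.0
70 0.4 0 [0.503 0.017 0.216] [-0.267  0.325  2.006  0.284  0.505 -0.635] 0.0
70 0.785 0 [0.554 0.024 0.292] [-0.221  0.266  1.799  0.177  0.756 -0.471] 0.0
t 11.4667 gap 0.46433449154660134 F [-0.51 -0.9   0.37]
tcp [ 0.5502 -0.4008  0.353 ] y [-0.038  0.034 -0.999] z [-0.704 -0.71   0.002] q [-0.792  0.545  1.105 -0.003  1.543  1.56 ]
shift [ 34.81  13.06 -22.86] rot [ 0.151 -2.48   0.285] deg 143.3
t 11.4667 gap 0.46433449154660134 F [-0.51 -0.9   0.37]
tcp [ 0.5502 -0.4008  0.353 ] y [-0.038  0.034 -0.999] z [-0.704 -0.71   0.002] q [-0.792  0.545  1.105 -0.003  1.543  1.56 ]
shift [ 35.87   7.24 -21.85] rot [ 0.151 -2.48   0.285] deg 143.3
```

```bash
python3 -m handwheel '[18,3,-11,0,-1.22,0,4, 18,3,-11,0,-1.22,0,4, 18,3,-11,0,-1.22,0,4, 18,3,-11,0,-1.22,0,4, 18,3,-11,0,-1.22,0,4, 18,3,-11,0,-1.22,0,4, 18,3,-11,0,-1.22,0,4, 18,3,-11,0,-1.22,0,4, 18,3,-11,0,-1.22,0,4, 18,3,-11,0,-1.22,0,4]'; python3 - <<'E'
from lid import *
rel(*lidpose(0,80,.12))
E
```

```text
t: 12.3
tcp_pos: [0.4982, -0.1944, 0.3323]
tool_rot: [-0.168, 0.707, -0.672, 0.144]
force: [-0.3, 0.2, 0.3]
finger_gap: 0.469
t 12.3 gap 0.46887734068553805 F [-0.31  0.19  0.27]
tcp [ 0.4982 -0.1944  0.3323] y [-0.044  0.04  -0.998] z [ 0.43  -0.901 -0.055] q [-0.586  0.336  1.514  0.009  1.351  0.538]
shift [ -5.92  10.12 -19.54] rot [ 0.213 -1.265  0.096] deg 73.7
```

```bash
python3 -m handwheel '[-5.9,10.1,-19.5,0.213,-1.265,0.096,4, -5.9,10.1,-19.5,0.213,-1.265,0.096,4, -5.9,10.1,-19.5,0.213,-1.265,0.096,4, -5.9,10.1,-19.5,0.213,-1.265,0.096,4, -5.9,10.1,-19.5,0.213,-1.265,0.096,4, -5.9,10.1,-19.5,0.213,-1.265,0.096,4, -5.9,10.1,-19.5,0.213,-1.265,0.096,4, -5.9,10.1,-19.5,0.213,-1.265,0.096,4, -5.9,10.1,-19.5,0.213,-1.265,0.096,4, -5.9,10.1,-19.5,0.213,-1.265,0.096,4]'; python3 - <<'E'
from lid import *
rel(*lidpose(0,80,.08))
snap('side','side8');b=cv2.imread('pics/side8.png')[50:320,140:500];cv2.imwrite('pics/s8.png',cv2.resize(b,(720,540)))
E
```

```text
t: 13.13
tcp_pos: [0.4643, 0.0111, 0.2407]
tool_rot: [-0.479, 0.432, -0.511, 0.569]
force: [-0.6, -0.1, -0.0]
finger_gap: 0.475
t 13.1333 gap 0.4751862420457374 F [-0.63 -0.14 -0.02]
tcp [0.4643 0.0111 0.2407] y [ 0.167  0.019 -0.986] z [0.98  0.104 0.168] q [-0.256  0.268  1.94   0.087  0.777 -0.419]
shift [-0.05  3.98 -0.09] rot [ 0.005 -0.034  0.004] deg 2.0
```

View pics/s8.png

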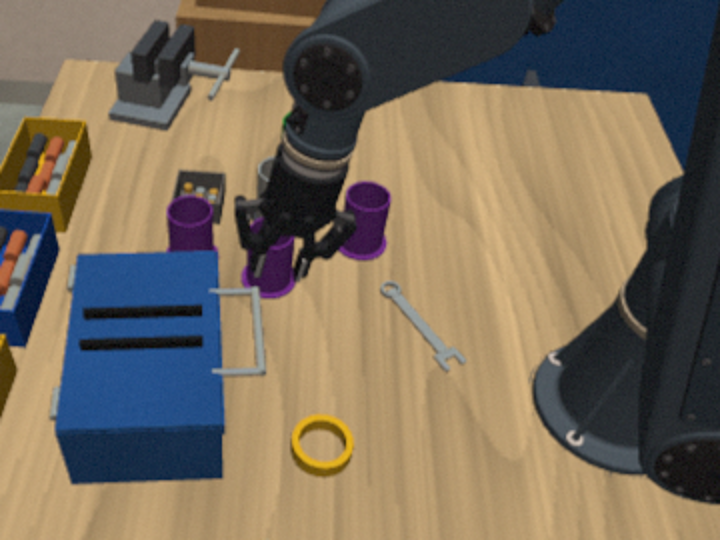

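The gripper is above the handle, with the handle bar at (258,330) in the crop, and the pose matches the plan. Descending along the tool axis.

```bash
python3 -m handwheel '[0,3,0,0,-0.034,0,4, 0,6,0,0,-0.034,0,4, 0,8.5,0,0,-0.034,0,4, 0,10,0,0,-0.034,0,4, 0,10,0,0,-0.034,0,4]'; python3 - <<'E'
from lid import *
rel(*lidpose(0,80,0))
snap('side','side9');b=cv2.imread('pics/side9.png')[150:290,200:380];cv2.imwrite('pics/s9.png',cv2.resize(b,(720,560)))
E
```

```text
t: 13.6
tcp_pos: [0.4801, 0.0127, 0.1398]
tool_rot: [-0.487, 0.427, -0.503, 0.573]
force: [-0.5, 1.0, 0.5]
finger_gap: 0.466
t 13.6 gap 0.4663136447522911 F [-0.46  1.03  0.54]
tcp [0.4801 0.0127 0.1398] y [ 0.161  0.02  -0.987] z [0.978 0.128 0.162] q [-0.242  0.48   2.004  0.12   0.508 -0.472]
shift [-0.11  1.77  0.1 ] rot [ 0.011 -0.01   0.003] deg 0.9
```

View pics/s9.png

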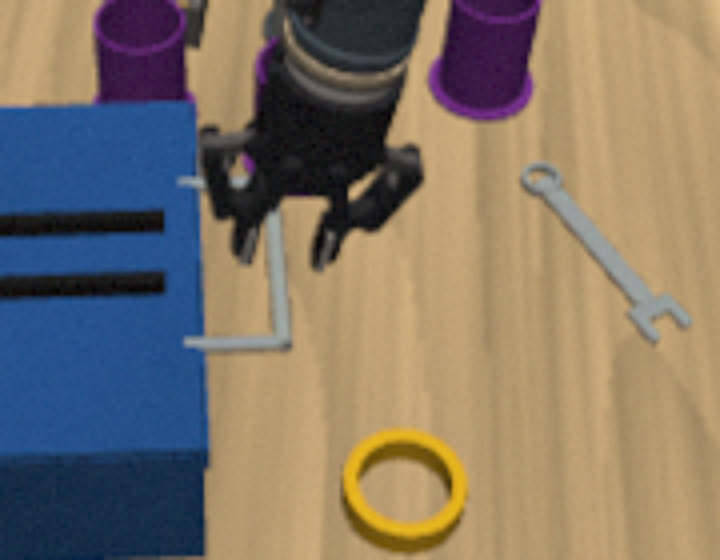

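The fingertips at (245,250) and (322,262) straddle the bar at (280,240). Going down the last bit and closing.

```bash
python3 -m handwheel '[0,1,0.1,0,0,0,4, -0.1,1.9,0.1,0,0,0,4, -0.1,1.9,0.1,0,0,0,4, -0.1,1.9,0.1,0,0,0,0, -0.1,1.9,0.1,0,0,0,0, -0.1,1.9,0.1,0,0,0,0, -0.1,1.9,0.1,0,0,0,0, -0.1,1.9,0.1,0,0,0,0, -0.1,1.9,0.1,0,0,0,0, -0.1,1.9,0.1,0,0,0,0]' 50; python3 - <<'E'
from lid import *
for th,p in((0,80),(.13,78),(.26,76),(.4,74),(.53,71),(.66,68),(.785,65)):
    print(th);rel(*lidpose(th,p))
E
```

```text
t: 14.48
tcp_pos: [0.4849, 0.0138, 0.1253]
tool_rot: [-0.486, 0.423, -0.504, 0.574]
force: [-4.7, -2.6, 5.8]
finger_gap: 0.116
0
t 14.4833 gap 0.11641359362467989 F [-4.72 -2.58  5.79]
tcp [0.4849 0.0138 0.1253] y [ 0.168  0.018 -0.986] z [0.977 0.132 0.169] q [-0.236  0.514  2.008  0.128  0.463 -0.48 ]
shift [-0.07  0.26 -0.15] rot [ 0.005 -0.006  0.005] deg 0.6
0.13
t 14.4833 gap 0.11641359362467989 F [-4.72 -2.58  5.79]
tcp [0.4849 0.0138 0.1253] y [ 0.168  0.018 -0.986] z [0.977 0.132 0.169] q [-0.236  0.514  2.008  0.128  0.463 -0.48 ]
shift [-0.05 -2.77  0.58] rot [ 0.04  -0.006  0.006] deg 2.3
0.26
t 14.4833 gap 0.11641359362467989 F [-4.72 -2.58  5.79]
tcp [0.4849 0.0138 0.1253] y [ 0.168  0.018 -0.986] z [0.977 0.132 0.169] q [-0.236  0.514  2.008  0.128  0.463 -0.48 ]
shift [-0.04 -5.69  1.7 ] rot [ 0.075 -0.006  0.006] deg 4.3
0.4
t 14.4833 gap 0.11641359362467989 F [-4.72 -2.58  5.79]
tcp [0.4849 0.0138 0.1253] y [ 0.168  0.018 -0.986] z [0.977 0.132 0.169] q [-0.236  0.514  2.008  0.128  0.463 -0.48 ]
shift [-0.04 -8.63  3.31] rot [ 0.11  -0.006  0.006] deg 6.3
0.53
t 14.4833 gap 0.11641359362467989 F [-4.72 -2.58  5.79]
tcp [0.4849 0.0138 0.1253] y [ 0.168  0.018 -0.986] z [0.977 0.132 0.169] q [-0.236  0.514  2.008  0.128  0.463 -0.48 ]
shift [ -0.04 -11.15   5.17] rot [ 0.162 -0.006  0.006] deg 9.3
0.66
t 14.4833 gap 0.11641359362467989 F [-4.72 -2.58  5.79]
tcp [0.4849 0.0138 0.1253] y [ 0.168  0.018 -0.986] z [0.977 0.132 0.169] q [-0.236  0.514  2.008  0.128  0.463 -0.48 ]
shift [ -0.04 -13.4    7.34] rot [ 0.214 -0.006  0.006] deg 12.3
0.785
t 14.4833 gap 0.11641359362467989 F [-4.72 -2.58  5.79]
tcp [0.4849 0.0138 0.1253] y [ 0.168  0.018 -0.986] z [0.977 0.132 0.169] q [-0.236  0.514  2.008  0.128  0.463 -0.48 ]
shift [ -0.04 -15.28   9.69] rot [ 0.267 -0.006  0.006] deg 15.3
```

```bash
python3 -m handwheel '[0,-0.7,0.1,0.005,0,0,0, 0,-1.5,0.3,0.015,0,0,0, 0,-2.3,0.5,0.025,0,0,0, 0,-3,0.7,0.035,0,0,0, 0,-3.8,1,0.045,0,0,0, 0,-4.5,1.25,0.055,0,0,0, 0,-5.2,1.55,0.065,0,0,0, 0,-5.95,1.85,0.075,0,0,0, 0,-5.95,1.85,0.075,0,0,0]'; python3 - <<'E'
from lid import *
s=snap('side','side10');b=cv2.imread('pics/side10.png')[100:300,140:380];cv2.imwrite('pics/s10.png',cv2.resize(b,(720,600)))
for th,p in((.26,76),(.4,74),(.53,71),(.66,68),(.785,65)): rel(*lidpose(th,p))
E
```

```text
t: 15.23
tcp_pos: [0.4933, 0.0149, 0.1884]
tool_rot: [-0.464, 0.403, -0.521, 0.593]
force: [-3.8, -4.5, -0.7]
finger_gap: 0.118
t 15.2833 gap 0.11881066747357809 F [-3.65 -5.25 -1.33]
tcp [0.4932 0.0149 0.188 ] y [ 0.243  0.027 -0.97 ] z [0.961 0.13  0.244] q [-0.247  0.383  1.988  0.166  0.546 -0.513]
shift [-0.07  0.33 -0.22] rot [-0.002 -0.006  0.007] deg 0.5
t 15.2833 gap 0.11881066747357809 F [-3.65 -5.25 -1.33]
tcp [0.4932 0.0149 0.188 ] y [ 0.243  0.027 -0.97 ] z [0.961 0.13  0.244] q [-0.247  0.383  1.988  0.166  0.546 -0.513]
shift [-0.06 -2.48  1.62] rot [ 0.033 -0.006  0.007] deg 1.9
t 15.2833 gap 0.11881066747357809 F [-3.65 -5.25 -1.33]
tcp [0.4932 0.0149 0.188 ] y [ 0.243  0.027 -0.97 ] z [0.961 0.13  0.244] q [-0.247  0.383  1.988  0.166  0.546 -0.513]
shift [-0.05 -4.84  3.67] rot [ 0.085 -0.006  0.007] deg 4.9
t 15.2833 gap 0.11881066747357809 F [-3.65 -5.25 -1.33]
tcp [0.4932 0.0149 0.188 ] y [ 0.243  0.027 -0.97 ] z [0.961 0.13  0.244] q [-0.247  0.383  1.988  0.166  0.546 -0.513]
shift [-0.05 -6.92  6.  ] rot [ 0.137 -0.005  0.007] deg 7.9
t 15.2833 gap 0.11881066747357809 F [-3.65 -5.25 -1.33]
tcp [0.4932 0.0149 0.188 ] y [ 0.243  0.027 -0.97 ] z [0.961 0.13  0.244] q [-0.247  0.383  1.988  0.166  0.546 -0.513]
shift [-0.05 -8.62  8.49] rot [ 0.19  -0.005  0.007] deg 10.9
```

View pics/s10.png

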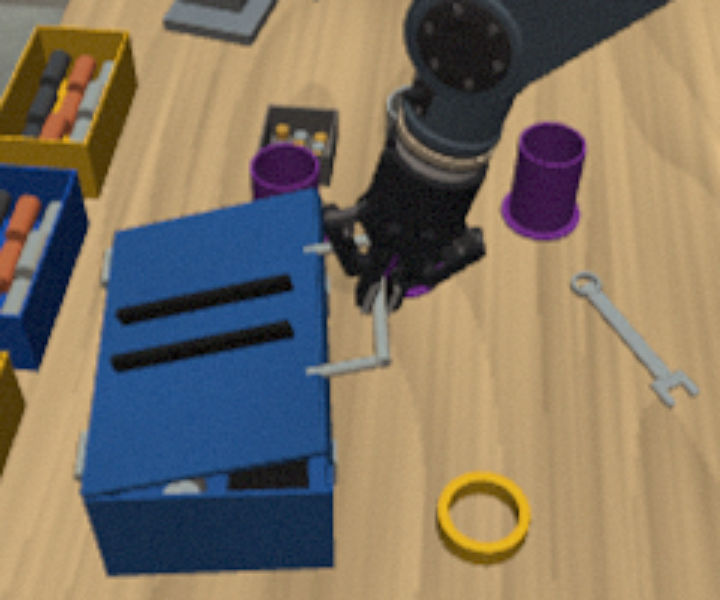

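The lid is rising with the bar held at (380,300). Continuing along the arc.

```bash
python3 -m handwheel '[0,-0.9,0.6,0.01,0,0,0, 0,-1.9,1.2,0.02,0,0,0, 0,-2.8,1.85,0.035,0,0,0, 0,-4,2.85,0.06,0,0,0, 0,-5.15,3.9,0.087,0,0,0, 0,-6.2,5,0.113,0,0,0, 0,-7.25,6.2,0.139,0,0,0, 0,-8.1,7.4,0.165,0,0,0, 0,-8.95,8.7,0.192,0,0,0, 0,-8.95,8.7,0.192,0,0,0]'; cat > ang.py <<'E'
from lid import *
import sys
def ang(n):
    s=snap(n,sys.argv[1]+n);W=world(s);hsv=cv2.cvtColor(s['frame'],cv2.COLOR_RGB2HSV);H,S,V=[hsv[...,i].astype(int) for i in range(3)]
    P=W-HG;x=P@cx;y=P@cy;z=P[...,2]
    m=(H>100)&(H<125)&(S>120)&(abs(y)<.15)&(x<-.02)&(x>-.2)&(z>.01)
    if m.sum()<50: print(n,'few',m.sum());return
    a=np.arctan2(z[m],-x[m]); k=abs(a-np.median(a))<.15; c=np.polyfit(-x[m][k],z[m][k],1);print(n,m.sum(),'slope angle',np.arctan(c[0]).round(3),'icpt',c[1].round(4))
ang('side');ang('top')
s=log();M=R.from_quat(s['tool_rot']).as_matrix();g=s['tcp_pos']-.002*M[:,1]-HG
print('t',s['t'],'handle angle from tcp',np.arctan2(g[2],-(g@cx)).round(3),'r',np.hypot(g[2],g@cx).round(4),'lat',(g@cy).round(4),'F',s['force'].round(1),'gap',s['finger_gap'])
E
python3 ang.py a
```

```text
t: 16.12
tcp_pos: [0.5562, 0.0238, 0.298]
tool_rot: [-0.404, 0.35, -0.558, 0.635]
force: [-7.5, -5.2, 5.6]
finger_gap: 0.112
side 3607 slope angle 0.745 icpt 0.015
top 4388 slope angle 0.731 icpt 0.0163
t 16.2167 handle angle from tcp 0.799 r 0.2424 lat -0.0006 F [-9.2 -5.9  7.2] gap 0.11730884113122633
```

```bash
python3 - <<'E'
from lid import *
for n in('side','top'):
    s=np.load(f'a{n}.npz');W=world(s);hsv=cv2.cvtColor(s['frame'],cv2.COLOR_RGB2HSV);H,S,V=[hsv[...,i].astype(int) for i in range(3)]
    P=W-HG;x=P@cx;y=P@cy;z=P[...,2]
    m=(H>100)&(H<125)&(S>120)&(abs(y)<.15)&(x<-.015)&(x>-.2)&(z>.01)
    m=cv2.erode(m.astype(np.uint8),np.ones((5,5)))>0
    A=np.c_[-x[m],y[m],np.ones(m.sum())];b=z[m];k=np.ones(len(b),bool)
    for i in range(8):
        c=np.linalg.lstsq(A[k],b[k],rcond=None)[0];r=b-A@c;k=abs(r)<max(.003,2*np.median(abs(r)))
    print(n,m.sum(),k.sum(),c.round(4),np.arctan(c[0]).round(3),'resid',np.std(r[k]).round(4))
a=cv2.imread('pics/aside.png')[60:320,120:400];b=cv2.imread('pics/atop.png')[60:320,140:420]
cv2.imwrite('pics/a.png',np.hstack([cv2.resize(a,(400,371)),cv2.resize(b,(400,371))]))
E
```

```text
side 2148 1924 [1.0029 0.0015 0.0101] 0.787 resid 0.0011
top 3093 2730 [9.917e-01 1.000e-04 1.020e-02] 0.781 resid 0.0012
```

View pics/a.png

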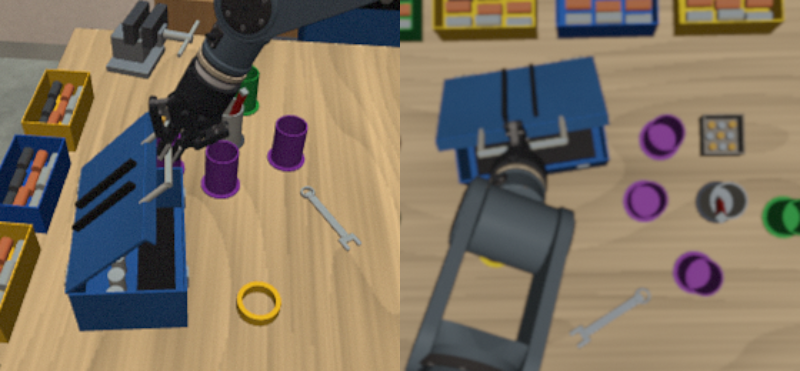

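Left: the lid is half open, with the gripper on the bar at (165,155). Right: the chisel stands in the steel pot at (720,203). The outlier-trimmed plane fits give 0.787 and 0.781 rad. I hold for a moment to check it stays still.

```bash
python3 -m handwheel '[0,0,0,0,0,0,0, 0,0,0,0,0,0,0, 0,0,0,0,0,0,0, 0,0,0,0,0,0,0, 0,0,0,0,0,0,0, 0,0,0,0,0,0,0]' 60; python3 ang.py b; python3 - <<'E'
from h import *
s=manip.sense();print(s['qd'].round(4),s['t'])
W0=world(np.load('side0.npz'));W1=world(np.load('bside.npz'))
for nm,(u,v) in dict(can=(272,328),tape=(300,260),jar=(198,338),box=(240,147)).items(): print(nm,W0[v,u].round(3),W1[v,u].round(3))
b=cv2.imread('pics/btop.png')[170:230,330:400];cv2.imwrite('pics/b.png',cv2.resize(b,(560,480)))
W=world(np.load('btop.npz'));f=np.load('btop.npz')['frame'];h=cv2.cvtColor(f,cv2.COLOR_RGB2HSV).astype(int)
m=((h[...,0]<8)|(h[...,0]>172))&(h[...,1]>120)&(np.linalg.norm(W[...,:2]-[.478,-.3355],axis=-1)<.05);p=W[m];print('chisel red pts',len(p),p.min(0).round(3),p.max(0).round(3))
E
```

```text
t: 16.72
tcp_pos: [0.5542, 0.0235, 0.296]
tool_rot: [-0.406, 0.352, -0.557, 0.634]
force: [-9.8, -6.2, 6.4]
finger_gap: 0.115
side 3704 slope angle 0.731 icpt 0.0149
top 4411 slope angle 0.726 icpt 0.0161
t 16.8167 handle angle from tcp 0.797 r 0.2424 lat -0.0006 F [-10.4  -6.8   6.6] gap 0.1141125917966726
[-0.0011  0.0009 -0.0011 -0.0014  0.0003  0.0004] 16.8167
can [0.457 0.324 0.161] [0.457 0.323 0.159]
tape [0.396 0.078 0.023] [0.396 0.079 0.024]
jar [0.608 0.33  0.089] [0.608 0.331 0.09 ]
box [ 0.608 -0.35   0.022] [0.552 0.022 0.348]
chisel red pts 33 [ 0.459 -0.333  0.058] [ 0.479 -0.309  0.154]
```

View pics/b.png

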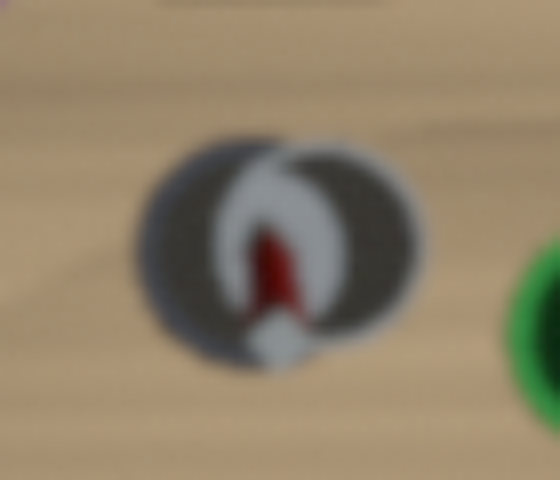

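The close-up shows the chisel in the steel pot: its top end is at (280,340), leaning on the rim. The arm is still, and can, roll and jar read as before. The arm hides the box in the side view, but the top view shows it in place. Handing in.

```bash
python3 -c "
from station import manip
print(manip.sign_off())"
```

```text
the job is handed in; nothing more can be done
None
```

The chisel is standing on its own in the steel pot, and the gripper is holding the lid half open at about 45 degrees. I handed in at about 16.8 s of the 48 s, with the grip at 60 N; no verdict is reported.

**How it went:** I gripped the chisel near one end on the shut lid. My first try at tipping it upright, away from the robot, ran out of wrist range. I turned the tool round and tipped the chisel towards the robot instead, then lowered it into the pot and let go. Then I gripped the bar handle and lifted the lid along its arc.

**Last checks:**
- **Chisel:** it leans about 20 degrees against the rim, well inside the pot, with the gripper far away.
- **Lid angle:** the outlier-trimmed plane fits gave 0.787 rad (side camera) and 0.781 rad (top camera). The gripper position gave 0.80 rad.
- **Disagreement:** a rougher fit without removing outliers read 0.73 to 0.75 rad, probably because of edge pixels. After the final hold I repeated only that rough fit (0.73 rad) and the gripper reading (0.80 rad). All readings are within the allowed 0.698 to 0.873 rad.
- **Stillness:** joint speeds were about 0.001 rad/s, and the force on the tool was about 14 N.
- **Bystanders:** the can, roll and jar measured the same as at the start, within 2 mm. The arm hid the bolt box from the side camera, so I confirmed it only by eye in the top view, where it looked unmoved.

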